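# Roll a spectacle box window-up into its display tray and fold up the tray

### The arm

A 6-joint arm with a two-finger parallel gripper is mounted at the origin on the work surface. World frame = base frame: x ahead of the robot, y to its left, z up, the work surface at z = 0. Lengths are in mm, angles in degrees, forces in N, time in s.
With the tool pointing down it reaches from about 350 to 850 mm from the base axis. Payload 8.1 kg.
Tool frame: the origin (TCP) lies on the front face of the gripper's body, between the roots of the fingers; the fingertips stand r.finger_overhang ahead of it and the grasp point (between the pads) lies 54 mm ahead of it (r.finger_overhang is the distance from the TCP to the fingertips, in mm); y points along the fingers, z is the direction in which the jaws open and shut, and the axes are right-handed (so a half turn about y gives the same grasp; the last joint's range is limited). The gripper opens to 85 mm and grips with 20 to 120 N. Pads are 22 mm wide; open, the fingers measure 114 mm over their backs; the gripper's body (76 mm by 85 mm) begins 54 mm behind the grasp point. The pads swing forward as they close: fully open they stand 13 mm farther back than shut.
Start: joints at [67.472, 7.471, 85.268, -0, 87.261, -4.893], TCP at [181.756, 571.813, 303.892] pointing down, gripper open.
Joint ranges: [-169.43, 169.43], [-51.17, 129.36], [1.28, 143.12], [-76.62, 256.62], [0, 156.53], [-152.29, 152.29]. Speed limits (degrees/s): [136.94, 136.94, 159.86, 180, 180, 180].

### API

Orientations are given as [roll, pitch, yaw] about the fixed x, y, z axes, in that order (R = Rz(yaw) Ry(pitch) Rx(roll)).
In Python, from bench import r gives the robot as it stands. The module is installed in compiled form; this text tells all that it offers.
- The arm moves only by the tool arm_command, never from a script. Its argument "increments" is a list of rows, each a list of 6 numbers: the shift along the tool's x, y, z in m, then the turn, a rotation vector about the tool's x, y, z in rad. In form: [[tx, ty, tz, wx, wy, wz], ...]. A call has exactly 10 rows; each row is the pose to reach, as a shift and turn from the pose commanded when the call began, along the tool's axes at that moment; what a row does not reach only later rows make up. A row lasts 1/8 s, in which the tool goes at most 62.5 mm and 10.7 degrees, less where a joint would pass 70% of its speed; a pose out of reach is approached as far as the arm can. A call with a gripper value outside its range is refused whole. "jaw" is the gripper's target within -1 to 1 (shut at 1, half-way at 0, fully open at -1), set as the call begins (left out, the last holds). The fingers move at their own pace and stop on an object; "force" is the grip in N (left out, the last holds). Time passes only in rows, so rows that repeat a pose let the fingers close, or fill a call up. It gives the time, the measured TCP pose, the force and the opening at its end, in the units of the state.
- r.sense(): the state, without advancing time (a new reading comes with each control period).
- r.snapshot(name): name is "scene" or "side" or "wrist"; returns the picture (420x560x3 uint8, red, green, blue); there is no depth.
- r.camera_model(name): a dict with "intrinsics" (3x3 intrinsics, pixels), "cam_to_world" (4x4, takes a point from camera to world coordinates). Camera axes: x right, y down, z forward; pixel columns grow to the right and rows downward; lengths in mm; the calibration is good to about 2 mm. A picture is of the moment at which its call begins: read the wrist's pose just before it. camera_model takes no time and is no camera call; for the wrist camera it gives the pose at the moment of the call.
- r.hand_in(): hands the job in, once; it reports no verdict.
Trained networks look in the newest picture that a camera, given by its name, has taken for a name from the list of things; names that differ only in an ending like _2 or _b are one class to them, and where a whole thing is asked for, a point or a joint stands for the part that bears it (a point fixed in the world has none). Each returns a list of dicts, best first, with "conf" (0 to 1); they miss things now and then, are a little off and sometimes report something else, mostly with a low value. They report only what shows in the picture. A call takes as long as a camera call. They do not tell look-alikes from the thing itself.
- r.trace(camera, target): "mask" (420x560 bool, what is visible of it) and "position" ([column, row] in pixels, amid what is visible of it).
- r.spot_point(camera, target): "position" ([column, row] in pixels: a listed point, or the origin of a listed thing).
The state is a dict: "time": time; "joint_pos": joint angles; "qd": joint speeds; "joint_efforts": joint torques, N m; "tool_pos": TCP position; "tcp_rot": TCP orientation; "ft_force": force on the tool from outside, world axes, zero at the start; "wrist_torque": the same for the moment, N m; "finger_gap": finger opening in mm.
Only numpy, scipy, OpenCV 4.12 (cv2) and the standard library are available. Lean on these libraries where they do the work, as an engineer would, in place of code of your own. Each camera call takes 0.05 s, during which the arm holds its last target.

### The job

A square spectacle box lies window down on the bench, in front of the open side of a card display tray whose walls are only half folded. Without lifting it off the bench, roll it over one face at a time, through the tray's open front, until it lies window up and square on the tray's floor, inside its edges; then fold up the tray's back wall and both end walls so that all three stand upright around it. Leave the other things on the bench where they are.

Things in the scene. Friction and masses are not known exactly. Their poses are not given: they have to be found in the camera images.
- specs_box: Closed white card box, 150 mm long, 60 x 60 mm in section, 0.13 to 0.25 kg; origin at its centre, x along its length. The window is in its -z face, underneath at the start, so two quarter turns about x are needed. It starts with its length within 12 degrees of the tray's x, its centre 165 to 205 mm out from the tray's centre along tray +y and up to 30 mm to either side.
- window (a point): Middle of the clear window (110 x 36 mm, black spectacles behind it) in the box's -z face, 30 mm from its centre. The card grips the bench (friction 0.65 to 1): a push near the top of a long side that follows the turn upward tips the box over its far lower edge; past 45 degrees it falls onto the next face by itself. A push below mid-height slides it.
- tray: Brown card display tray, opened out, floor fixed to the bench; origin at the centre of the floor's underside. Floor 162 mm along x, 72 mm along y, top at z = 3 mm. Walls 45 mm high, 3 mm thick, hinged 1.5 mm above the bench on the floor's edges: back wall at y = -36 mm (158 mm wide), end walls at x = -81 and +81 mm (68 mm wide).
- back_wall (a joint): Angle of the back wall: 0 flat outward on the bench, 1.57 upright, stop at 1.62. Starts at 0.7 to 1.1. The stiff crease stays where it is left (about 0.02 N m).
- left_end (a joint): Angle of the end wall on the tray's -x side (towards the robot), values as for the back wall.
- right_end (a joint): Angle of the end wall on the tray's +x side (away from the robot), values as for the back wall.
- tray_front (a point): Middle of the tray floor's front edge, at y = +36 mm of the tray, 3 mm above the bench. This side is open and has no wall; the box enters here. The floor's edge is a 3 mm step: a box slid along the bench stops against it, but rolled over from there it lands on the floor. Level pushes on the floor itself slide it freely.
- back_edge (a point): Middle of the back wall's outer (free) edge, 45 mm from its hinge. The walls start half raised, leaning outward, this edge 29 to 40 mm above the bench. A finger brought against it from outside and moved inward and upward with it, along its arc about the hinge, stands the wall up; a level push can jam it.
- near_edge (a point): Middle of the outer edge of the end wall on the tray's -x side.
- far_edge (a point): Middle of the outer edge of the end wall on the tray's +x side.
- specs_a: Black spectacles standing open on the bench, 135 mm wide, 40 mm high, temples 140 mm long to its -x; the origin is under the middle of the front. Leave alone.
- specs_b: Red spectacles standing open on the bench, same size and origin. Leave alone.
- pliers: Long-nose pliers with red grips lying flat, 185 mm long along x, 13 mm high. Leave alone.
- lens_spray: Upright lens spray bottle, 38 mm across, 110 mm high. Leave alone.
- screw_tin: Round aluminium screw tin, 44 mm across, 22 mm high. Leave alone.
- tape_roll: Empty brown tape core lying flat, 90 mm across, 24 mm high. Leave alone.
- slim_box: Slim white card box without window, 155 x 60 mm, 34 mm high. Leave alone.
Things that resemble listed ones, but are neither listed nor needed, are in the scene too. Leave any green look-alike of the specs_box alone.

How it is judged (in metres and radians):
On the way, in this order (a step that is already met when the one before it is completed fails the run):
1. the box has been rolled a quarter turn and lies flat on its side face (angle between specs_box's own z axis and vertical between 1.45 and 1.69 rad and height (world z) of specs_box below 0.036 m), for 0.1 s.
2. the box lies window up and square on the tray's floor (angle between specs_box's own z axis and vertical above 3.04 rad and x of specs_box in the frame of tray between -0.009 and 0.009 m and y of specs_box in the frame of tray between -0.009 and 0.01 m and z of specs_box in the frame of tray below 0.037 m and angle between the x axis of specs_box and the x axis of tray, either way round below 0.12 rad and linear speed of specs_box below 0.02 m/s), for 0.2 s.
3. the back wall and both end walls stand upright (value of joint each of back_wall, left_end, right_end above 1.4 rad), for 0.2 s.
At the end, for the whole second after the job is handed in: The box lies still and flat, window up (within 6 degrees), on the tray's floor, its centre within 9 mm of the floor's centre along the tray's length and 9 mm (back) to 10 mm (front) across it, its length within 7 degrees of the tray's; all three walls stand at 1.40 rad (80 degrees) or more (all of step 2 and all of step 3); the robot touches nothing.
It fails at once if the box is lifted off the bench (its centre above 70 mm; rolling needs 46 mm) (height (world z) of specs_box above 0.07 m).
It fails at once if another thing on the bench is pushed more than 20 mm from its place (distance of any of specs_a, specs_b, pliers, lens_spray, screw_tin, tape_roll, slim_box from where it was at the start of the episode above 0.02 m).
It also fails if it takes over 67 s, if anything falls off the work surface, if the arm or the gripper's body presses on something with over 40 N, if the wrist force passes 120 N, or if a joint passes its speed limit or range.

## Working session

There is one attempt and no reset: what is moved stays moved. The work goes in short steps, Python scripts to look and compute and a tool call to move; the robot and the scene stay as the last step left them, time stands still between calls to the robot, and variables do not carry over. Pictures are saved under pics/ and viewed, and the job is handed in when it is done.

Besides the shell and the picture viewer there is one more tool, called after "Request:" as a command line: name --pt "numbers of a row" for each row, then --argument value for the rest. arm_command: Moves the arm, as the interface text tells. Its arguments: {"type":"object","properties":{"increments":{"type":"array","items":{"type":"array","items":{"type":"number"}}},"jaw":{"type":"number"},"force":{"type":"number"}},"required":["increments"]}

```bash
mkdir -p pics
python3 - <<'E'
from bench import r
import cv2
s=r.sense();print(s, r.finger_overhang)
for n in("scene","side","wrist"):
    im=r.snapshot(n);cv2.imwrite(f"pics/{n}0.png",im[:,:,::-1])
    m=r.camera_model(n);print(n,m["intrinsics"],m["cam_to_world"])
E
```

```text
{'time': 0.0, 'joint_pos': array([ 6.74706733e+01,  7.51365869e+00,  8.53308057e+01,  1.73616260e-03,
        8.72605682e+01, -4.89308740e+00]), 'qd': array([-0.04500459, -0.10830835,  0.00152102, -0.07888512, -0.05367764,
        0.05061484]), 'joint_efforts': array([ 2.45190618e-03, -5.69375503e+01, -5.00566328e+01,  7.42427551e-05,
        1.45146161e-02,  4.48860499e-05]), 'tool_pos': array([181.59298709, 571.42037188, 302.8447825 ]), 'tcp_rot': array([-9.01045019e+01,  1.06866317e-02, -1.76363336e+01]), 'ft_force': array([ 0.2774509 , -0.34225734,  1.18814587]), 'wrist_torque': array([ 0.01334436,  0.02109519, -0.05273072]), 'finger_gap': 85.60456687310861} 72.6
scene [[481.84070751   0.         280.50879223]
 [  0.         481.84070751 210.77664171]
 [  0.           0.           1.        ]] [[-3.10289098e-01  7.20053293e-01 -6.20680216e-01  1.44164047e+03]
 [ 9.50594773e-01  2.28488470e-01 -2.10148988e-01  2.94545497e+02]
 [-9.50019774e-03 -6.55222309e-01 -7.55376378e-01  1.10595868e+03]
 [ 0.00000000e+00  0.00000000e+00  0.00000000e+00  1.00000000e+00]]
side [[483.79968546   0.         281.62178432]
 [  0.         483.79968546 212.34635518]
 [  0.           0.           1.        ]] [[ 8.33419903e-01 -2.89536990e-01  4.70722420e-01 -1.79451258e+01]
 [-5.52366470e-01 -4.63234335e-01  6.93040571e-01 -8.80730875e+02]
 [ 1.73939062e-02 -8.37605087e-01 -5.45999240e-01  7.34019035e+02]
 [ 0.00000000e+00  0.00000000e+00  0.00000000e+00  1.00000000e+00]]
wrist [[336.72748878   0.         274.42104146]
 [  0.         336.72748878 209.99424885]
 [  0.           0.           1.        ]] [[ 3.01881691e-01  9.17247472e-01  2.59854805e-01  1.15676895e+02]
 [ 9.53344560e-01 -2.90089826e-01 -8.35586179e-02  5.93040370e+02]
 [-1.26269596e-03  2.72955982e-01 -9.62025695e-01  3.73052608e+02]
 [ 0.00000000e+00  0.00000000e+00  0.00000000e+00  1.00000000e+00]]
```

View pics/scene0.png

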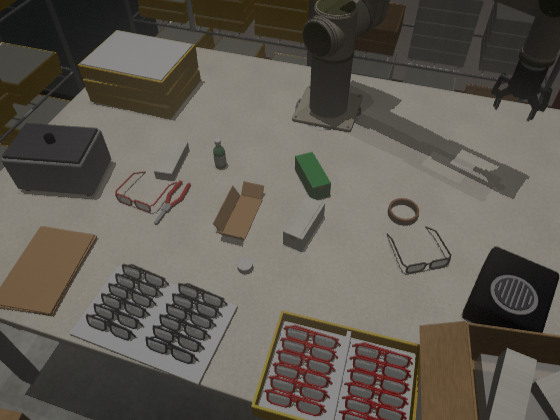

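View pics/side0.png

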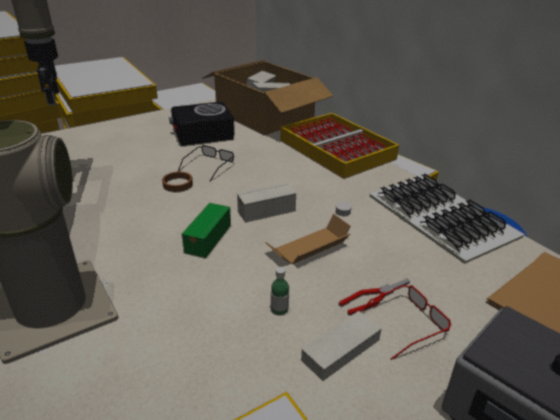

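View pics/wrist0.png

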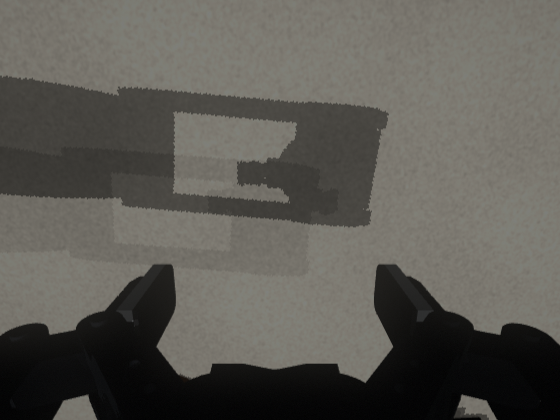

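```bash
cat > h.py <<'E'
from bench import r
import numpy as np, cv2
def ray(n,px,z=0):
    m=r.camera_model(n);K=m["intrinsics"];T=m["cam_to_world"]
    d=T[:3,:3]@np.linalg.solve(K,[px[0],px[1],1]);o=T[:3,3]
    return o+d*((z-o[2])/d[2])
def proj(n,P,m=None):
    m=m or r.camera_model(n);K=m["intrinsics"];T=m["cam_to_world"]
    P=np.atleast_2d(P);c=(P-T[:3,3])@T[:3,:3];u=c@K.T
    return u[:,:2]/u[:,2:]
def tri(obs):
    A=[];b=[]
    for n,px in obs:
        m=r.camera_model(n);T=m["cam_to_world"];d=T[:3,:3]@np.linalg.solve(m["intrinsics"],[px[0],px[1],1]);d/=np.linalg.norm(d)
        M=np.eye(3)-np.outer(d,d);A.append(M);b.append(M@T[:3,3])
    A=np.vstack(A);b=np.hstack(b);x,res,_,_=np.linalg.lstsq(A,b,rcond=None);return x,np.linalg.norm(A@x-b)
E
python3 - <<'E'
from h import *
np.set_printoptions(precision=1,suppress=True)
for t in ["tray","tray_front","back_edge","near_edge","far_edge","specs_box"]:
    o=[]
    for n in("scene","side"):
        l=r.spot_point(n,t)
        print(t,n,[(np.round(d["position"],1).tolist(),round(d["conf"],2)) for d in l[:3]])
        if l:o.append((n,l[0]["position"]))
    if len(o)>1: print("  tri",*tri(o))
print(r.sense()["time"])
for n,z in(("scene",30),("side",30)):
  for d in r.trace(n,"specs_box"):
    ys,xs=np.nonzero(d["mask"]);c=cv2.boxPoints(cv2.minAreaRect(np.c_[xs,ys].astype(np.float32)))
    print(n,round(d["conf"],2),d["position"],ray(n,d["position"],z),len(xs))
E
python3 -c "
import cv2
a=cv2.imread('pics/scene0.png')[140:290,180:360];cv2.imwrite('pics/sc0.png',cv2.resize(a,None,fx=4,fy=4,interpolation=2))"
```

```text
tray scene [([243.1, 216.3], 0.81), ([132.2, 205.2], 0.46)]
tray side [([311.0, 244.0], 0.8)]
  tri [ 592.6 -113.3    4.2] 2.5431440279944644
tray_front scene [([254.7, 222.5], 0.56)]
tray_front side [([299.6, 237.7], 0.94), ([343.5, 216.2], 0.25)]
  tri [593.5 -71.4  -4.8] 4.884860878067302
back_edge scene [([220.3, 201.6], 0.61), ([166.1, 206.2], 0.58), ([171.7, 162.7], 0.17)]
back_edge side []
near_edge scene [([252.9, 184.9], 0.87)]
near_edge side [([271.5, 245.6], 0.62)]
  tri [ 484.  -112.5   38.4] 9.068911395539264
far_edge scene [([227.6, 231.5], 0.38)]
far_edge side [([340.8, 219.8], 0.84)]
  tri [ 686.5 -117.2   44.8] 3.008169606539413
specs_box scene [([297.2, 219.0], 0.94), ([310.0, 177.0], 0.69)]
specs_box side [([207.8, 230.0], 0.92), ([265.9, 199.1], 0.66)]
  tri [454.4  66.8 -40.8] 85.95187731657464
0.75
scene 0.94 [302.3, 221.6] [577.9  68.3  30. ] 1316
scene 0.71 [313.0, 176.3] [390.   48.1  30. ] 1145
side 0.78 [265.9, 202.5] [579.7  77.1  30. ] 1706
```

View pics/sc0.png

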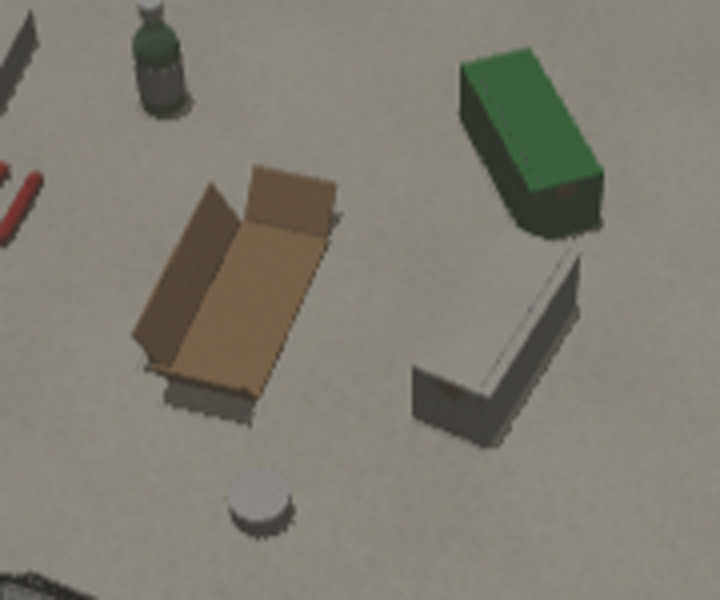

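```bash
cat >> h.py <<'E'
from scipy.spatial.transform import Rotation as Ro, Slerp
def Rw(rpy): return Ro.from_euler('xyz',rpy,degrees=True)
def rows(path,start=None):
    """path: list of 10 (x,y,z,yaw) tool-down mm/deg; prints tool increments from start pose"""
    if start is None:
        s=r.sense();p0=s["tool_pos"];R0=Rw(s["tcp_rot"])
    else: p0=np.array(start[:3]);R0=Rw([-90,0,start[3]])
    out=[]
    for q in path:
        t=R0.inv().apply(np.array(q[:3])-p0)/1000;w=(R0.inv()*Rw([-90,0,q[3]])).as_rotvec()
        out.append([round(float(v),4)+0.0 for v in t]+[round(float(v),4)+0.0 for v in w])
    print(str(out).replace(" ",""))
def lin(a,b,n): 
    a=np.array(a,float);b=np.array(b,float);return [a+(b-a)*(i+1)/n for i in range(n)]
E
python3 - <<'E'
from h import *
st=(181.756,571.813,303.892,-17.635)
rows(lin(st,(510,40,350,0),10),st); print(r.finger_overhang)
E
```

```text
[[0.0474,-0.0046,-0.0407,0.0,-0.0308,0.0],[0.0948,-0.0092,-0.0815,0.0,-0.0616,0.0],[0.1422,-0.0138,-0.1222,0.0,-0.0923,0.0],[0.1896,-0.0184,-0.163,0.0,-0.1231,0.0],[0.237,-0.0231,-0.2037,0.0,-0.1539,0.0],[0.2844,-0.0277,-0.2444,0.0,-0.1847,0.0],[0.3318,-0.0323,-0.2852,0.0,-0.2155,0.0],[0.3791,-0.0369,-0.3259,0.0,-0.2462,0.0],[0.4265,-0.0415,-0.3666,0.0,-0.277,0.0],[0.4739,-0.0461,-0.4074,0.0,-0.3078,0.0]]
72.6
```

Request:
arm_command --pt "0.047 -0.005 -0.041 0 -0.031 0" --pt "0.095 -0.009 -0.082 0 -0.062 0" --pt "0.142 -0.014 -0.122 0 -0.092 0" --pt "0.19 -0.018 -0.163 0 -0.123 0" --pt "0.237 -0.023 -0.204 0 -0.154 0" --pt "0.284 -0.028 -0.244 0 -0.185 0" --pt "0.332 -0.032 -0.285 0 -0.216 0" --pt "0.379 -0.037 -0.326 0 -0.246 0" --pt "0.426 -0.042 -0.367 0 -0.277 0" --pt "0.474 -0.046 -0.407 0 -0.308 0" --jaw -1

```text
time: 2.1
tool_pos: [510.2, 39.6, 350.4]
tcp_rot: [-90.0, -0.1, 0.1]
ft_force: [1.2, 1.5, 0.3]
finger_gap: 85.4
```

Run:
```python
from h import *
np.set_printoptions(precision=1,suppress=True)
s=r.sense();print(s["time"],s["tool_pos"],s["tcp_rot"],s["joint_pos"],s["qd"])
im=r.snapshot("wrist");cv2.imwrite("pics/w1.png",im[:,:,::-1])
for t in ["tray","tray_front","back_edge","near_edge","far_edge","specs_box"]:
    l=r.spot_point("wrist",t)
    print(t,[(np.round(d["position"],1).tolist(),round(d["conf"],2),ray("wrist",d["position"],dict(tray=0,tray_front=3,specs_box=30).get(t,35))) for d in l[:3]])
```

```text
2.1 [510.2  39.6 350.4] [-90.   -0.1   0.1] [ -1.3  -7.2  95.2   0.   92.  -91.4] [-49.2  33.7 -33.4   0.2  -0.5 -63.2]
tray [([154.7, 231.7], 0.7, array([ 591.2, -122.1,    0. ])), ([98.1, 242.4], 0.55, array([ 606. , -199.2,    0. ]))]
tray_front [([187.8, 229.2], 0.59, array([585.1, -74.2,   3. ]))]
back_edge [([97.2, 241.3], 0.75, array([ 588.7, -175. ,   35. ]))]
near_edge [([137.2, 147.2], 0.65, array([ 475.4, -112.4,   35. ]))]
far_edge []
specs_box [([279.2, 62.0], 0.76, array([385.7,  48.1,  30. ])), ([301.6, 229.3], 0.68, array([574.7,  76.7,  30. ]))]
```

View pics/w1.png

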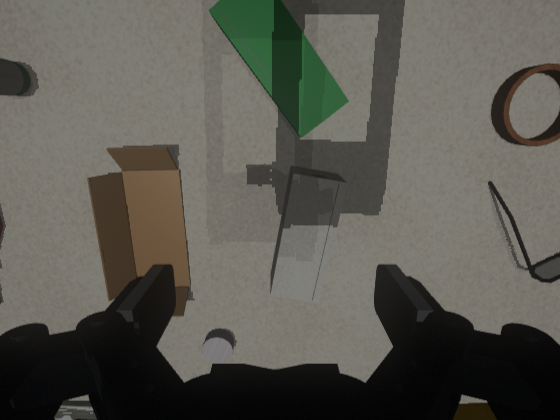

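Run:
```python
from h import *
np.set_printoptions(precision=2,suppress=True)
s=r.sense();print(s["time"],s["tool_pos"],s["qd"]);m=r.camera_model("wrist");print(repr(m["cam_to_world"]))
im=r.snapshot("wrist");cv2.imwrite("pics/w2.png",im[:,:,::-1])
import pickle;pickle.dump(m,open("w2.pkl","wb"))
print(r.sense()["time"])
a=im[130:330,70:360,::-1];a=cv2.convertScaleAbs(a,alpha=1.8)
cv2.imwrite("pics/w2c.png",cv2.resize(a[:,:150],None,fx=4,fy=3,interpolation=2)) 
cv2.imwrite("pics/w2c.png",cv2.resize(a[:,:140],None,fx=3,fy=3,interpolation=2))
cv2.imwrite("pics/w2d.png",cv2.resize(a[:,180:],None,fx=3,fy=3,interpolation=2))
```

```text
2.45 [508.93  42.58 349.75] [ 0.6  -0.28  0.21 -0.13 -0.12 -0.2 ]
array([[ -0.  ,   0.96,   0.27, 439.69],
       [  1.  ,   0.  ,   0.  ,  42.88],
       [  0.  ,   0.27,  -0.96, 419.74],
       [  0.  ,   0.  ,   0.  ,   1.  ]])
2.5
```

View pics/w2c.png

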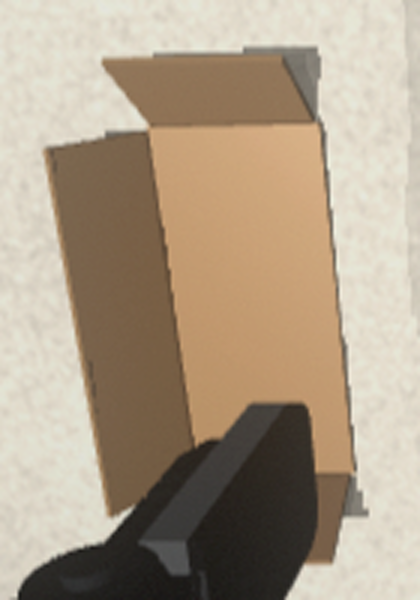

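View pics/w2d.png

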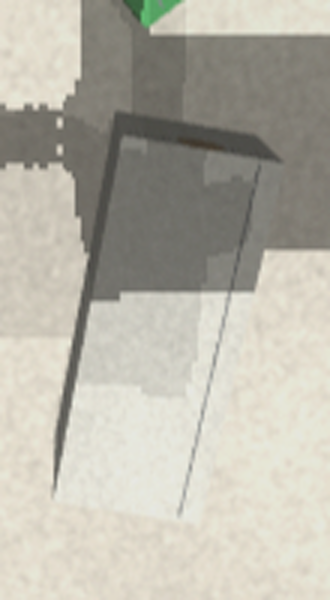

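Run:
```python
from h import *
np.set_printoptions(precision=1,suppress=True)
W=lambda px,z:ray("wrist",px,z)
print(r.sense()["tool_pos"])
c=[W((70+u/3,130+v/3),3)for u,v in((150,126),(320,122),(355,472),(195,447))]
print("floor",c)
nb,nf,ff,bf=c
y1=ff-nf;print("len",np.linalg.norm(y1),"w",np.linalg.norm(nb-nf),"yaw",np.degrees(np.arctan2(y1[1],y1[0])),np.degrees(np.arctan2(*(nf-nb)[[1,0]]))-90,np.degrees(np.arctan2(*(bf-nb)[[1,0]])))
print("centre",(nb+ff)/2)
b=[W((250+u/3,130+v/3),60)for u,v in((122,135),(283,160),(55,497))]
print("box",b);d=b[2]-b[0];print(np.linalg.norm(d),np.linalg.norm(b[1]-b[0]),"yaw",np.degrees(np.arctan2(d[1],d[0])),np.degrees(np.arctan2(*(b[1]-b[0])[[1,0]]))-90,"c",(b[1]+b[2])/2)
for d in r.trace("wrist","specs_box"):
    m=d["mask"].astype(np.uint8);cs,_=cv2.findContours(m,0,2);c=max(cs,key=cv2.contourArea)
    print(d["conf"],d["position"],cv2.approxPolyDP(c,3,True)[:,0].tolist())
```

```text
[508.9  42.8 349.8]
floor [array([ 509.3, -149. ,    3. ]), array([507.4, -78.2,   3. ]), array([669. , -74.5,   3. ]), array([ 656.5, -146.5,    3. ])]
len 161.58644944674774 w 70.77049489025978 yaw 1.3223871521761312 1.5198737735443757 0.9684721499624028
centre [ 589.2 -111.7    3. ]
box [array([502.5,  61. ,  60. ]), array([511.5, 119.4,  60. ]), array([648.5,  36.6,  60. ])]
147.96703156530134 59.141915319551586 yaw -9.483498502030548 -8.726922986453147 c [580.  78.  60.]
0.78 [301.3, 230.7] [[290, 167], [272, 246], [267, 295], [315, 303], [344, 185], [334, 174]]
0.6 [280.3, 61.6] [[207, 9], [231, 49], [298, 137], [344, 103], [277, 0], [215, 0]]
```

Run:
```python
from h import *
s=r.sense();print(s["tool_pos"],s["tcp_rot"],s["time"])
p=lin((*s["tool_pos"],s["tcp_rot"][2]),(580,78,140,-9.1),5)+lin((580,78,140,-9.1),(580,78,86,-9.1),3)
rows(p+[p[-1]]*2)
```

```text
[508.94567103  42.81182272 349.90108791] [-8.99892859e+01 -1.10069961e-02  1.18308327e-01] 2.55
[[0.0142,0.042,0.007,-0.0002,0.0322,0.0002],[0.0284,0.084,0.014,-0.0002,0.0644,0.0002],[0.0427,0.126,0.021,-0.0002,0.0965,0.0002],[0.0569,0.1679,0.028,-0.0002,0.1287,0.0002],[0.0711,0.2099,0.035,-0.0002,0.1609,0.0002],[0.0711,0.2279,0.035,-0.0002,0.1609,0.0002],[0.0711,0.2459,0.035,-0.0002,0.1609,0.0002],[0.0711,0.2639,0.035,-0.0002,0.1609,0.0002],[0.0711,0.2639,0.035,-0.0002,0.1609,0.0002],[0.0711,0.2639,0.035,-0.0002,0.1609,0.0002]]
```

Request:
arm_command --pt "0.0142 0.042 0.007 0 0.0322 0" --pt "0.0284 0.084 0.014 0 0.0644 0" --pt "0.0427 0.126 0.021 0 0.0965 0" --pt "0.0569 0.168 0.028 0 0.1287 0" --pt "0.0711 0.21 0.035 0 0.161 0" --pt "0.0711 0.228 0.035 0 0.161 0" --pt "0.0711 0.246 0.035 0 0.161 0" --pt "0.0711 0.264 0.035 0 0.161 0" --pt "0.0711 0.264 0.035 0 0.161 0" --pt "0.0711 0.264 0.035 0 0.161 0"

```text
time: 3.8
tool_pos: [581.0, 76.5, 86.8]
tcp_rot: [-90.0, -0.1, -9.2]
ft_force: [0.1, -0.3, -0.2]
finger_gap: 85.2
```

Run:
```python
from h import *
np.set_printoptions(precision=2,suppress=True)
s=r.sense();print(s["tool_pos"],s["tcp_rot"],s["time"],s["ft_force"])
im=r.snapshot("wrist");cv2.imwrite("pics/w3.png",im[:,:,::-1])
```

```text
[581.05  76.48  86.79] [-89.98  -0.08  -9.22] 3.8 [ 0.13 -0.25 -0.21]
```

View pics/w3.png

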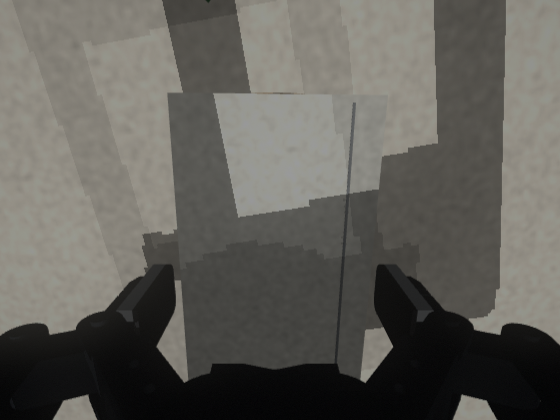

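Request:
arm_command --pt "0 0 0 0 0 0" --pt "0 0 0 0 0 0" --pt "0 0 0 0 0 0" --pt "0 0 0 0 0 0" --pt "0 0 0 0 0 0" --pt "0 0 0 0 0 0" --pt "0 0 0 0 0 0" --pt "0 0 0 0 0 0" --pt "0 0 0 0 0 0" --pt "0 0 0 0 0 0" --jaw 1 --force 20

```text
time: 5.1
tool_pos: [581.1, 76.5, 86.8]
tcp_rot: [-90.0, -0.1, -9.2]
ft_force: [-1.1, -0.6, 5.5]
finger_gap: 59.6
```

Run:
```python
from h import *
s=r.sense();print(s["tool_pos"],s["tcp_rot"],s["time"],s["ft_force"],s["finger_gap"])
im=r.snapshot("wrist");cv2.imwrite("pics/w4.png",im[:,:,::-1])
st=(*s["tool_pos"],s["tcp_rot"][2]);z=s["tool_pos"][2]
# box centre assumed at TCP across; along unknown keep estimate (580,78) along-x offset
R=Ro.from_euler('z',-9.1,degrees=True)
off=R.inv().apply([580-st[0],78-st[1],0]);print("box rel tool",off)
tgt=np.array([586,18,0])-Ro.from_euler('z',1.3,degrees=True).apply([off[0],0,0])
p=lin(st,(tgt[0],tgt[1],z,1.3),8);rows(p+[p[-1]]*2)
```

```text
[581.10459854  76.52367605  86.75761909] [-8.99915563e+01 -8.10835822e-02 -9.21639722e+00] 5.1 [-1.05269194 -0.58353787  5.54839574] 59.629351060469645
box rel tool [-1.32418839  1.28304148  0.        ]
[[0.002,0.0,-0.0071,-0.0001,-0.0229,0.0014],[0.0039,0.0,-0.0142,-0.0001,-0.0459,0.0014],[0.0058,0.0,-0.0213,-0.0001,-0.0688,0.0014],[0.0078,0.0,-0.0284,-0.0001,-0.0918,0.0014],[0.0097,0.0,-0.0355,-0.0001,-0.1147,0.0014],[0.0117,0.0,-0.0426,-0.0001,-0.1376,0.0014],[0.0136,0.0,-0.0497,0.0,-0.1606,0.0014],[0.0155,0.0,-0.0568,0.0,-0.1835,0.0014],[0.0155,0.0,-0.0568,0.0,-0.1835,0.0014],[0.0155,0.0,-0.0568,0.0,-0.1835,0.0014]]
```

View pics/w4.png

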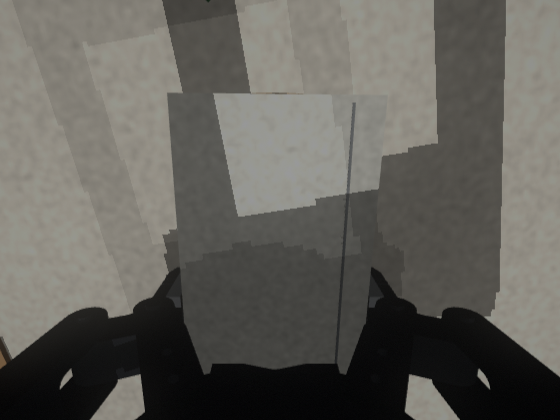

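Run:
```python
from h import *
s=r.sense();R=Ro.from_euler('z',s["tcp_rot"][2],degrees=True)
for px in((168,93),(277,93),(388,95)):
    print(R.inv().apply(ray("wrist",px,60)-s["tool_pos"]))
```

```text
[-74.82843043 -28.45317518 -26.74377144]
[-74.86252872   1.1359114  -26.74377144]
[-74.38273032  31.32386257 -26.74377144]
```

Request:
arm_command --pt "0.002 0 -0.007 0 -0.023 0" --pt "0.004 0 -0.014 0 -0.046 0" --pt "0.006 0 -0.021 0 -0.069 0" --pt "0.008 0 -0.028 0 -0.092 0" --pt "0.01 0 -0.036 0 -0.115 0" --pt "0.012 0 -0.043 0 -0.138 0" --pt "0.014 0 -0.05 0 -0.161 0" --pt "0.0155 0 -0.057 0 -0.1835 0" --pt "0.0155 0 -0.057 0 -0.1835 0" --pt "0.0155 0 -0.057 0 -0.1835 0"

```text
time: 6.4
tool_pos: [587.4, 17.8, 86.8]
tcp_rot: [-90.0, -0.1, 1.3]
ft_force: [-0.8, -0.8, 4.9]
finger_gap: 59.8
```

Run:
```python
from h import *
s=r.sense();print(s["tool_pos"],s["tcp_rot"],s["time"],s["ft_force"],s["finger_gap"])
im=r.snapshot("wrist");cv2.imwrite("pics/w5.png",im[:,:,::-1])
im=r.snapshot("scene");cv2.imwrite("pics/s5.png",cv2.resize(im[140:290,180:360,::-1],None,fx=4,fy=4,interpolation=2))
print(r.sense()["tool_pos"])
```

```text
[587.39481856  17.82067468  86.75064903] [-90.00580575  -0.09848316   1.31320571] 6.4 [-0.78461371 -0.7846526   4.88640487] 59.8340598999122
[587.40605501  17.82332241  86.76956482]
```

View pics/w5.png

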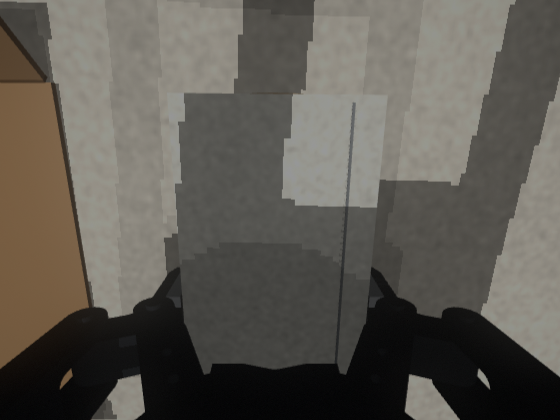

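View pics/s5.png

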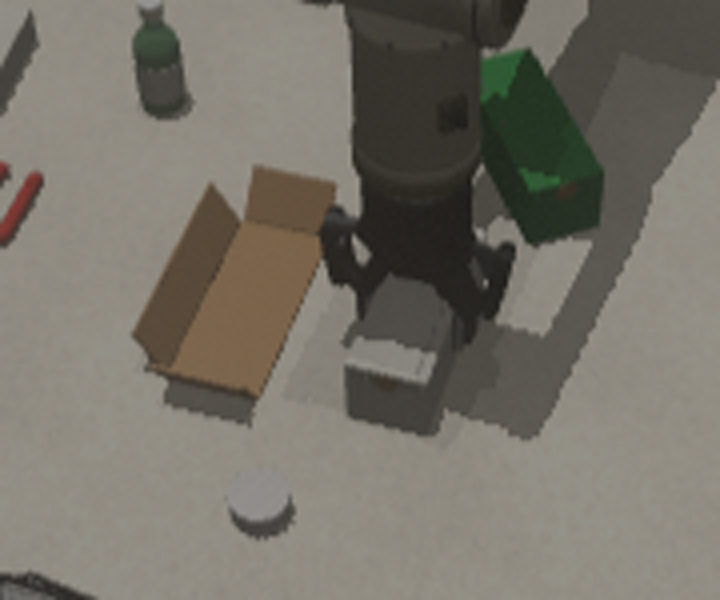

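Run:
```python
from h import *
a=ray("wrist",(52,82),3);b=ray("wrist",(90,303),3);print(a,b,np.degrees(np.arctan2(*(b-a)[[1,0]])))
R=Ro.from_euler('z',1.3,degrees=True)
c=a+R.apply([81,-36,0]);print("tray c",c)
print("box in tray",R.inv().apply(r.sense()["tool_pos"]-c))
for px in((180,93),(387,95)): print("box end",R.inv().apply(ray("wrist",px,60)-c))
```

```text
[507.26834612 -78.76218177   3.        ] [614.01078759 -76.00796062   3.        ] 1.478046021343742
tray c [ 589.06424148 -112.91524169    3.        ]
box in tray [  1.30834974 130.74253304  83.76956482]
box end [-73.44805014 105.53766287  57.        ]
box end [-73.01071621 161.77183181  57.        ]
```

```bash
cat >> h.py <<'E'
C0=np.array([589,-112.5]);YAW=1.4
def tw(x,y):
    t=np.radians(YAW);return (C0[0]+x*np.cos(t)-y*np.sin(t),C0[1]+x*np.sin(t)+y*np.cos(t))
def wt(p):
    t=np.radians(YAW);d=np.array(p[:2])-C0;return (d[0]*np.cos(t)+d[1]*np.sin(t),-d[0]*np.sin(t)+d[1]*np.cos(t))
def cur():
    s=r.sense();return (*s["tool_pos"],s["tcp_rot"][2])
E
python3 - <<'E'
from h import *
st=cur()
up=(st[0],st[1],st[2]+115,st[3])
e=(*tw(1,180),up[2],YAW-90)
p=[st]*4+lin(st,up,2)
q=lin(up,e,9)
rows(p+q[:4])
pe=q[3]
f=(*e[:2],114,YAW-90)
p2=q[4:]+lin(e,f,4)
rows(p2+[f],pe)
E
```

```text
[[0.0,0.0,0.0,0.0001,0.0,0.0017],[0.0,0.0,0.0,0.0001,0.0,0.0017],[0.0,0.0,0.0,0.0001,0.0,0.0017],[0.0,0.0,0.0,0.0001,0.0,0.0017],[0.0001,-0.0575,0.0,0.0001,0.0,0.0017],[0.0002,-0.115,0.0,0.0001,0.0,0.0017],[0.0001,-0.115,0.0055,0.0,0.1744,0.0018],[0.0001,-0.115,0.011,-0.0002,0.3487,0.0018],[0.0,-0.115,0.0165,-0.0003,0.5231,0.0017],[-0.0001,-0.115,0.0221,-0.0005,0.6974,0.0017]]
[[-0.0036,0.0,0.0042,0.0,0.1744,0.0],[-0.0072,0.0,0.0084,0.0,0.3487,0.0],[-0.0108,0.0,0.0125,0.0,0.5231,0.0],[-0.0144,0.0,0.0167,0.0,0.6974,0.0],[-0.018,0.0,0.0209,0.0,0.8718,0.0],[-0.018,0.0219,0.0209,0.0,0.8718,0.0],[-0.018,0.0439,0.0209,0.0,0.8718,0.0],[-0.018,0.0658,0.0209,0.0,0.8718,0.0],[-0.018,0.0878,0.0209,0.0,0.8718,0.0],[-0.018,0.0878,0.0209,0.0,0.8718,0.0]]
```

Request:
arm_command --pt "0 0 0 0 0 0" --pt "0 0 0 0 0 0" --pt "0 0 0 0 0 0" --pt "0 0 0 0 0 0" --pt "0 -0.0575 0 0 0 0" --pt "0 -0.115 0 0 0 0" --pt "0 -0.115 0.0055 0 0.174 0" --pt "0 -0.115 0.011 0 0.349 0" --pt "0 -0.115 0.0165 0 0.523 0" --pt "0 -0.115 0.022 0 0.697 0" --jaw -1

```text
time: 7.75
tool_pos: [586.1, 40.0, 200.7]
tcp_rot: [-90.0, 0.0, -39.0]
ft_force: [-0.5, -0.7, -0.2]
finger_gap: 85.7
```

Request:
arm_command --pt "-0.0036 0 0.0042 0 0.1744 0" --pt "-0.0072 0 0.0084 0 0.3487 0" --pt "-0.011 0 0.0125 0 0.523 0" --pt "-0.0144 0 0.0167 0 0.697 0" --pt "-0.018 0 0.021 0 0.872 0" --pt "-0.018 0 0.021 0 0.872 0" --pt "-0.018 0.022 0.021 0 0.872 0" --pt "-0.018 0.044 0.021 0 0.872 0" --pt "-0.018 0.066 0.021 0 0.872 0" --pt "-0.018 0.088 0.021 0 0.872 0"

```text
time: 9.0
tool_pos: [585.2, 67.2, 112.1]
tcp_rot: [-90.0, -0.0, -88.3]
ft_force: [-0.6, -0.2, 0.5]
finger_gap: 85.3
```

Run:
```python
from h import *
im=r.snapshot("side");cv2.imwrite("pics/d6.png",cv2.resize(im[120:320,180:420,::-1],None,fx=3,fy=3,interpolation=2))
s=cur();print(s,wt(s),r.sense()["time"])
im=r.snapshot("wrist");cv2.imwrite("pics/w6.png",im[:,:,::-1])
```

```text
(np.float64(583.2420293581979), np.float64(67.10653146704952), np.float64(108.64647715678447), np.float64(-88.332611993544)) (np.float64(-1.368073054542819), np.float64(179.69359684655862)) 9.05
```

View pics/d6.png

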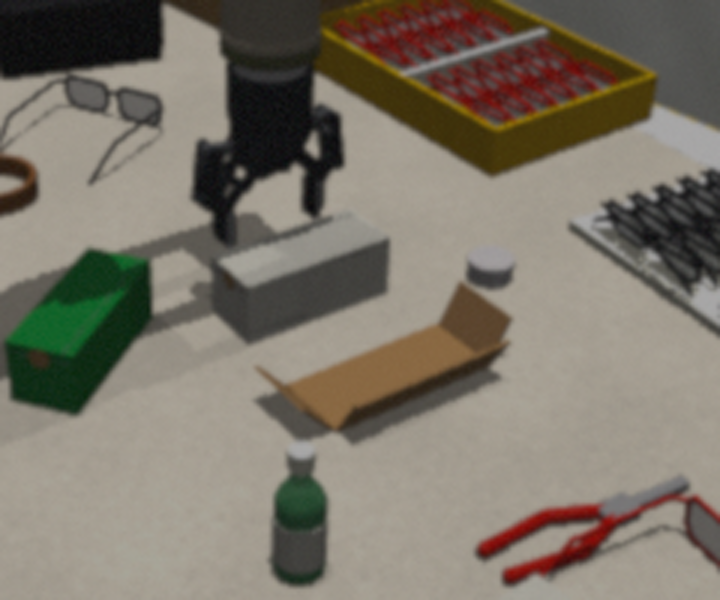

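View pics/w6.png

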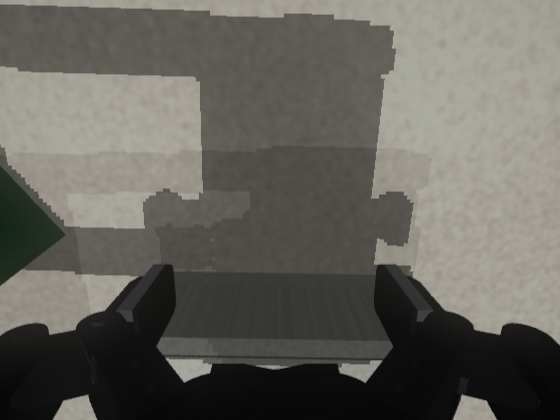

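Run:
```python
from h import *
print(wt(ray("wrist",(277,272),0)),wt(ray("wrist",(277,336),60)),wt(ray("wrist",(277,359),60)))
s=r.sense();print(s["tool_pos"],s["tcp_rot"])
```

```text
(np.float64(-0.29229105826099655), np.float64(160.73795461780992)) (np.float64(-0.3881905248222499), np.float64(161.34963401563408)) (np.float64(-0.30666629471157325), np.float64(150.03583486204906))
[583.1389055   67.17634071 109.75936692] [-9.03035653e+01 -3.17952933e-03 -8.83713906e+01]
```

Run:
```python
from h import *
p=[]
def T(th,y0,h,zoff=0,ov=59.6,x=0):
    t=np.radians(th);return (*tw(x,y0+60*np.cos(t)-h*np.sin(t)+11-1),zoff+60*np.sin(t)+h*np.cos(t)+ov,YAW-90)
p=[T(a,101,54) for a in (0,3,9,15,22,29,36,43,50,56)]
rows(p); print(p[0],p[-1])
```

```text
[[0.0088,-0.0038,0.0014,0.0053,0.004,0.0001],[0.0117,-0.0069,0.0014,0.0053,0.004,0.0001],[0.018,-0.0126,0.0013,0.0053,0.004,0.0001],[0.0248,-0.0175,0.0013,0.0053,0.004,0.0001],[0.0334,-0.0224,0.0012,0.0053,0.004,0.0001],[0.0425,-0.0262,0.0012,0.0053,0.004,0.0001],[0.052,-0.0288,0.0011,0.0053,0.004,0.0001],[0.0617,-0.0303,0.0011,0.0053,0.004,0.0001],[0.0716,-0.0305,0.001,0.0053,0.004,0.0001],[0.08,-0.0298,0.001,0.0053,0.004,0.0001]]
(np.float64(584.8220975358963), np.float64(58.448954752582324), np.float64(113.6), -88.6) (np.float64(586.5620706447647), np.float64(-12.746241117666386), np.float64(139.53867114072284), -88.6)
```

Request:
arm_command --pt "0.009 -0.004 0 0 0 0" --pt "0.012 -0.007 0 0 0 0" --pt "0.018 -0.013 0 0 0 0" --pt "0.025 -0.018 0 0 0 0" --pt "0.0335 -0.0225 0 0 0 0" --pt "0.0425 -0.026 0 0 0 0" --pt "0.052 -0.029 0 0 0 0" --pt "0.062 -0.0305 0 0 0 0" --pt "0.0715 -0.0305 0 0 0 0" --pt "0.08 -0.031 0 0 0 0"

```text
time: 10.35
tool_pos: [587.0, -13.2, 143.6]
tcp_rot: [-90.0, 0.0, -88.6]
ft_force: [0.7, 0.1, 0.7]
finger_gap: 85.5
```

Run:
```python
from h import *
im=r.snapshot("side");cv2.imwrite("pics/d7.png",cv2.resize(im[120:320,180:420,::-1],None,fx=3,fy=3,interpolation=2))
s=cur();print(s,wt(s),r.sense()["time"])
im=r.snapshot("wrist");cv2.imwrite("pics/w7.png",im[:,:,::-1])
```

```text
(np.float64(587.123142270255), np.float64(-14.017750462360905), np.float64(143.7037951851648), np.float64(-88.62825699741339)) (np.float64(0.5298383970442524), np.float64(98.49870730220034)) 10.4
```

View pics/d7.png

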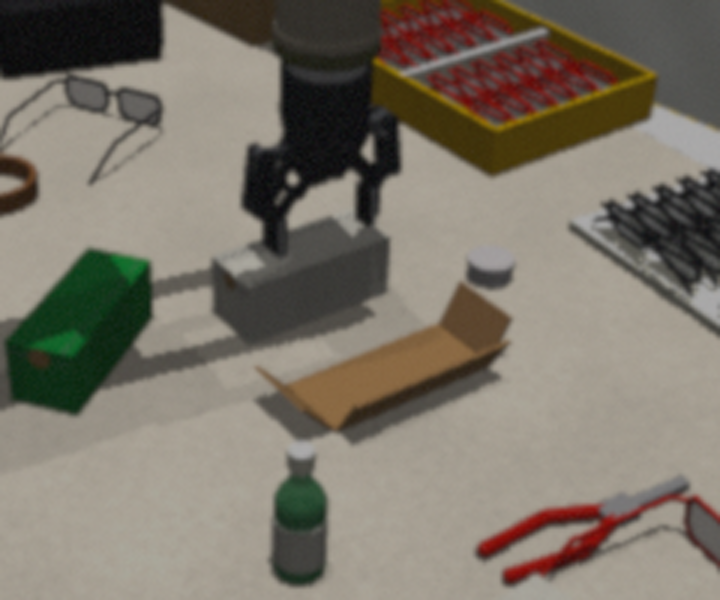

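View pics/w7.png

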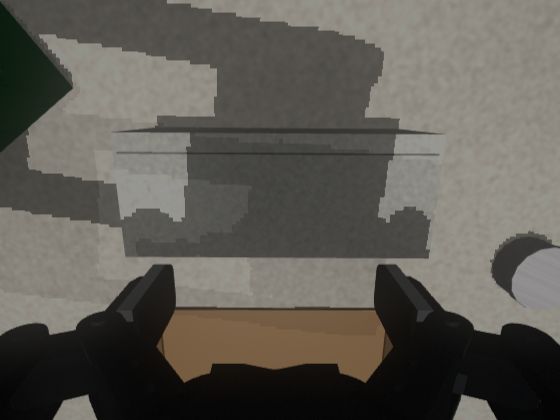

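Run:
```python
from h import *
print([wt(ray("wrist",p,60)) for p in ((112,132),(445,134),(277,131),(277,257))],wt(ray("wrist",(277,257),60)))
st=cur(); a=(*tw(0,185),146,YAW-90);b=(*tw(0,185),107,YAW-90);c=(*tw(0,175),107,YAW-90);print(st)
rows(lin(st,a,4)+lin(a,b,3)+[b]+lin(b,c,2))
```

```text
[(np.float64(-71.64708182038741), np.float64(161.26763525250084)), (np.float64(76.68885643010796), np.float64(160.44618496645623)), (np.float64(1.8180498362699398), np.float64(161.7251666482309)), (np.float64(1.9625335808006237), np.float64(101.05781586957133))] (np.float64(1.9625335808006237), np.float64(101.05781586957133))
(np.float64(587.1204553518166), np.float64(-13.42824514107204), np.float64(143.68513230807028), np.float64(-88.64718749261954))
[[-0.0215,-0.0006,-0.0002,0.0002,-0.0002,0.0002],[-0.043,-0.0012,-0.0003,0.0002,-0.0004,0.0002],[-0.0644,-0.0017,-0.0005,0.0002,-0.0006,0.0002],[-0.0859,-0.0023,-0.0006,0.0002,-0.0008,0.0002],[-0.0859,0.0107,-0.0006,0.0002,-0.0008,0.0002],[-0.0859,0.0237,-0.0006,0.0002,-0.0008,0.0002],[-0.0859,0.0367,-0.0006,0.0002,-0.0008,0.0002],[-0.0859,0.0367,-0.0006,0.0002,-0.0008,0.0002],[-0.0809,0.0367,-0.0006,0.0002,-0.0008,0.0002],[-0.0759,0.0367,-0.0006,0.0002,-0.0008,0.0002]]
```

Request:
arm_command --pt "-0.0215 -0.001 0 0 0 0" --pt "-0.043 -0.001 0 0 0 0" --pt "-0.0645 -0.001 0 0 0 0" --pt "-0.086 -0.001 0 0 0 0" --pt "-0.086 0.011 0 0 0 0" --pt "-0.086 0.024 0 0 0 0" --pt "-0.086 0.037 0 0 0 0" --pt "-0.084 0.037 0 0 0 0" --pt "-0.08 0.037 0 0 0 0" --pt "-0.076 0.037 0 0 0 0"

```text
time: 11.7
tool_pos: [585.8, 62.9, 107.5]
tcp_rot: [-89.9, -0.0, -88.6]
ft_force: [-0.6, -0.4, -0.4]
finger_gap: 85.8
```

Run:
```python
from h import *
im=r.snapshot("wrist");cv2.imwrite("pics/w8.png",im[:,:,::-1])
im=r.snapshot("scene");cv2.imwrite("pics/s8.png",cv2.resize(im[140:290,210:390,::-1],None,fx=4,fy=4,interpolation=2))
s=cur();print(s,wt(s),r.sense()["time"],r.sense()["ft_force"])
```

```text
(np.float64(585.7360104962862), np.float64(62.83367554885602), np.float64(107.43146014610825), np.float64(-88.63647405939767)) (np.float64(1.0207684276763191), np.float64(175.3610830280451)) 11.8 [-0.19765341  0.28424716 -0.26543458]
```

View pics/s8.png

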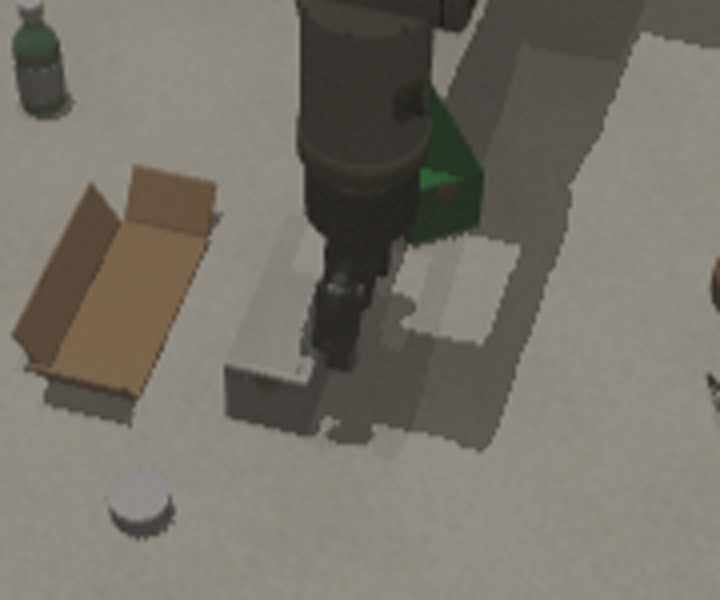

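View pics/w8.png

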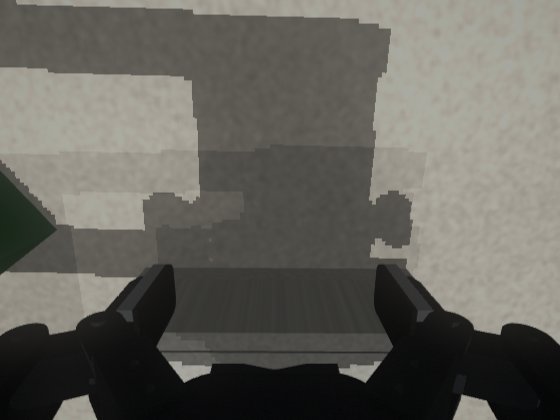

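Run:
```python
from h import *
def T(th,y0,h,zoff=0,ov=59.6,x=1,press=3):
    t=np.radians(th);return (*tw(x,y0+60*np.cos(t)-h*np.sin(t)+11-press),zoff+60*np.sin(t)+h*np.cos(t)+ov,YAW-90)
p=[T(a,101.5,48) for a in (0,3,8,14,21,28,35,42,50,57)]
rows(p)
```

```text
[[0.0059,-0.0002,0.0,-0.001,-0.0006,0.0001],[0.0085,-0.0032,0.0,-0.001,-0.0006,0.0001],[0.0131,-0.0081,0.0,-0.001,-0.0006,0.0001],[0.0193,-0.0133,0.0,-0.001,-0.0006,0.0001],[0.0271,-0.0185,0.0,-0.001,-0.0006,0.0001],[0.0354,-0.0227,0.0,-0.001,-0.0006,0.0001],[0.0442,-0.0259,0.0,-0.001,-0.0006,0.0001],[0.0534,-0.028,0.0,-0.001,-0.0006,0.0001],[0.0641,-0.029,0.0001,-0.001,-0.0006,0.0001],[0.0734,-0.0286,0.0001,-0.001,-0.0006,0.0001]]
```

Request:
arm_command --pt "0.006 0 0 0 0 0" --pt "0.009 -0.003 0 0 0 0" --pt "0.0135 -0.008 0 0 0 0" --pt "0.0195 -0.013 0 0 0 0" --pt "0.0275 -0.0185 0 0 0 0" --pt "0.0355 -0.0225 0 0 0 0" --pt "0.044 -0.026 0 0 0 0" --pt "0.0535 -0.028 0 0 0 0" --pt "0.064 -0.029 0 0 0 0" --pt "0.0735 -0.0286 0 0 0 0"

```text
time: 13.05
tool_pos: [587.2, -10.8, 135.4]
tcp_rot: [-90.0, -0.0, -88.6]
ft_force: [-0.5, 0.4, 0.8]
finger_gap: 84.8
```

Run:
```python
from h import *
im=r.snapshot("side");cv2.imwrite("pics/d9.png",cv2.resize(im[120:320,180:420,::-1],None,fx=3,fy=3,interpolation=2))
s=cur();print(s,wt(s),r.sense()["time"])
im=r.snapshot("wrist");cv2.imwrite("pics/w9.png",im[:,:,::-1])
```

```text
(np.float64(587.0313669531872), np.float64(-11.807399850614999), np.float64(135.12370688258838), np.float64(-88.63479408487487)) (np.float64(0.49209415577243454), np.float64(100.71064037259809)) 13.1
```

View pics/d9.png

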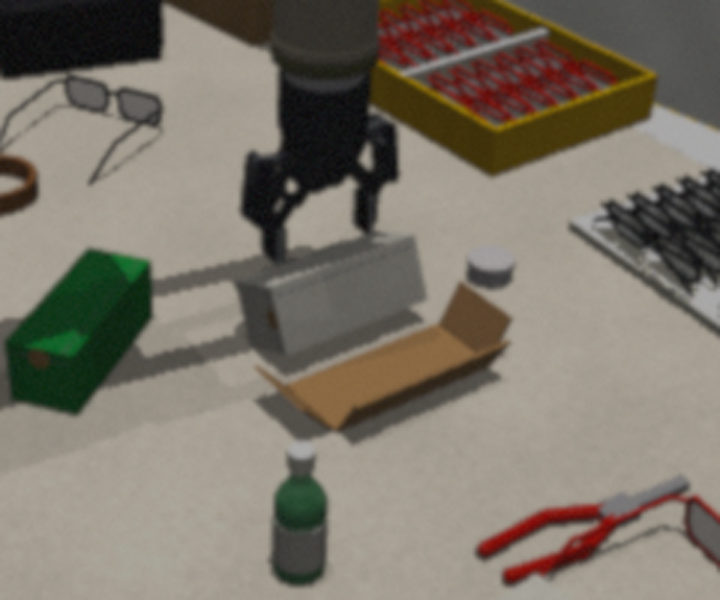

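View pics/w9.png

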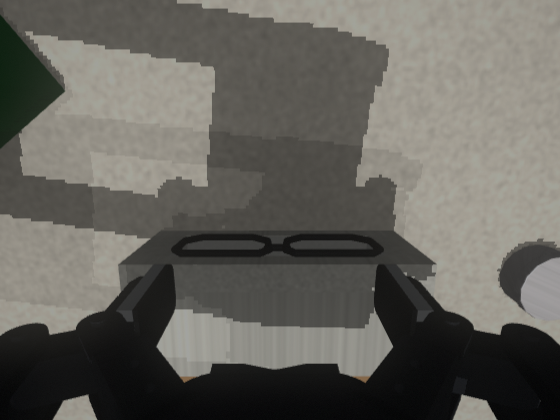

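Run:
```python
from h import *
st=cur(); a=(*tw(1,128),150,YAW-90);b=(*tw(1,128),82,YAW-90)
rows(lin(st,a,3)+lin(a,b,4)+[b]*3)
```

```text
[[-0.0089,-0.005,0.0002,0.0005,-0.0003,0.0002],[-0.0178,-0.01,0.0004,0.0005,-0.0007,0.0002],[-0.0266,-0.015,0.0006,0.0005,-0.001,0.0002],[-0.0267,0.002,0.0006,0.0005,-0.001,0.0002],[-0.0267,0.019,0.0006,0.0005,-0.001,0.0002],[-0.0267,0.036,0.0006,0.0005,-0.001,0.0002],[-0.0267,0.053,0.0006,0.0005,-0.001,0.0002],[-0.0267,0.053,0.0006,0.0005,-0.001,0.0002],[-0.0267,0.053,0.0006,0.0005,-0.001,0.0002],[-0.0267,0.053,0.0006,0.0005,-0.001,0.0002]]
```

Request:
arm_command --pt "-0.009 -0.005 0 0 0 0" --pt "-0.018 -0.01 0 0 0 0" --pt "-0.027 -0.015 0 0 0 0" --pt "-0.027 0.002 0 0 0 0" --pt "-0.027 0.019 0 0 0 0" --pt "-0.027 0.036 0 0 0 0" --pt "-0.027 0.053 0 0 0 0" --pt "-0.027 0.053 0 0 0 0" --pt "-0.027 0.053 0 0 0 0" --pt "-0.027 0.053 0 0 0 0"

```text
time: 14.4
tool_pos: [587.2, 16.9, 83.4]
tcp_rot: [-89.9, -0.0, -88.6]
ft_force: [-0.1, 0.1, 1.0]
finger_gap: 84.9
```

Run:
```python
from h import *
s=cur();print(s,wt(s),r.sense()["time"])
im=r.snapshot("wrist");cv2.imwrite("pics/w10.png",im[:,:,::-1])
im=r.snapshot("scene");cv2.imwrite("pics/s10.png",cv2.resize(im[140:290,180:360,::-1],None,fx=4,fy=4,interpolation=2))
im=r.snapshot("side");cv2.imwrite("pics/d10.png",cv2.resize(im[120:320,180:420,::-1],None,fx=3,fy=3,interpolation=2))
```

```text
(np.float64(587.1713374416927), np.float64(16.900969644684388), np.float64(83.38305715237776), np.float64(-88.60060592302342)) (np.float64(1.3334308596380993), np.float64(129.40702034232626)) 14.4
```

View pics/w10.png

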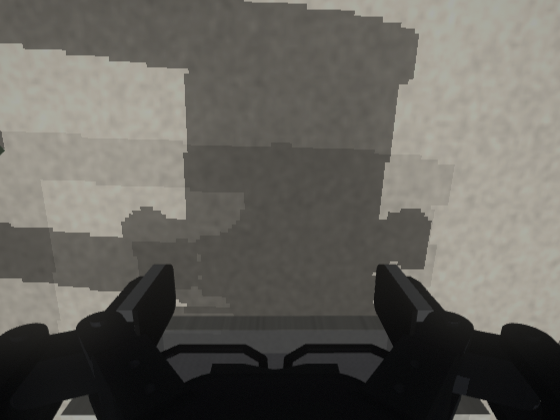

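View pics/s10.png

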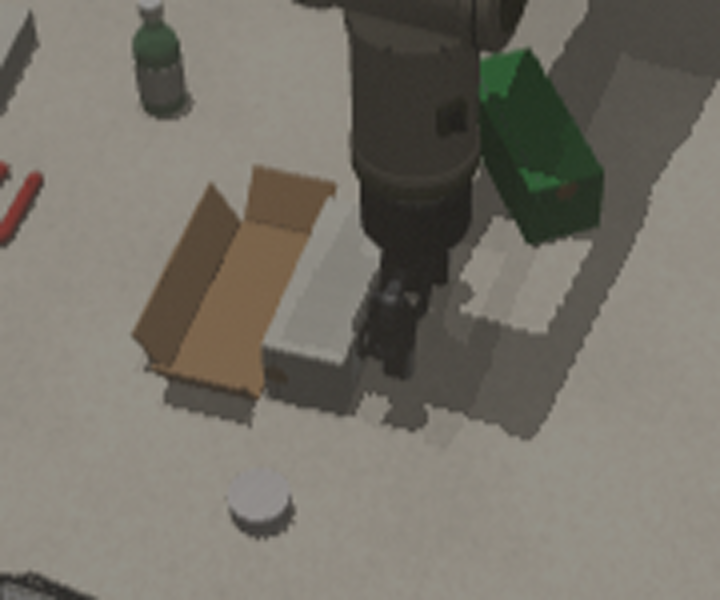

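View pics/d10.png

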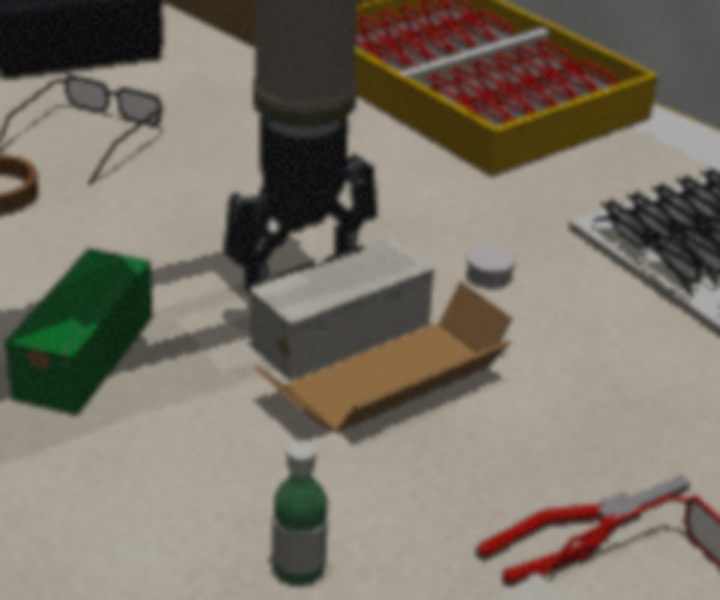

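Request:
arm_command --pt "0.006 0.004 0 0 0 0" --pt "0.012 0.004 0 0 0 0" --pt "0.015 0.004 0 0 0 0" --pt "0.018 0.004 0 0 0 0" --pt "0.02 0.004 0 0 0 0" --pt "0.022 0.004 0 0 0 0" --pt "0.0235 0.004 0 0 0 0" --pt "0.025 0.004 0 0 0 0" --pt "0.025 0.004 0 0 0 0" --pt "0.025 0.004 0 0 0 0"

```text
time: 15.8
tool_pos: [587.2, -7.7, 78.6]
tcp_rot: [-90.0, 0.0, -88.6]
ft_force: [-1.5, 4.5, 4.2]
finger_gap: 85.3
```

Run:
```python
from h import *
s=cur();print(s,wt(s),r.sense()["time"],r.sense()["ft_force"])
im=r.snapshot("scene");cv2.imwrite("pics/s11.png",cv2.resize(im[140:290,180:360,::-1],None,fx=4,fy=4,interpolation=2))
```

```text
(np.float64(587.1739214649709), np.float64(-7.7262441090305325), np.float64(78.59597674620761), np.float64(-88.59296437182451)) (np.float64(0.7343176377247584), np.float64(104.78709493026075)) 15.8 [-1.46136841  4.54057361  4.21206129]
```

View pics/s11.png

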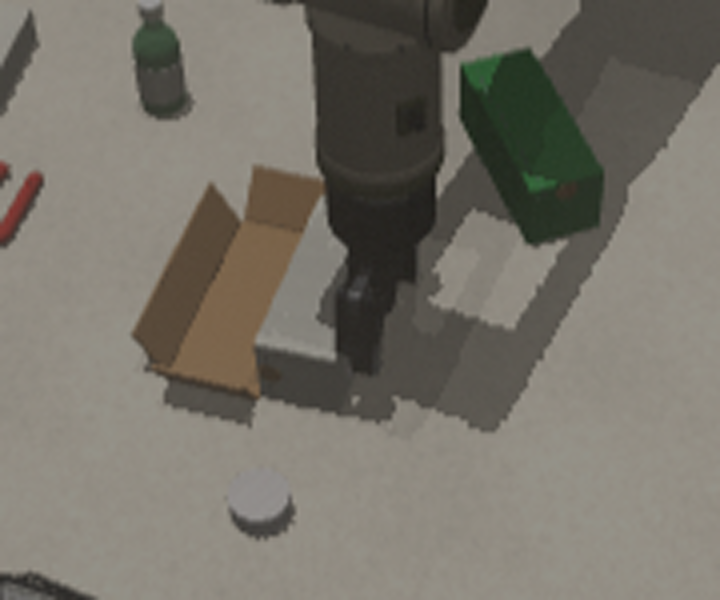

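Request:
arm_command --pt "-0.004 0 0 0 0 0" --pt "-0.008 -0.01 0 0 0 0" --pt "-0.008 -0.02 0 0 0 0" --pt "-0.008 -0.03 0 0 0 0" --pt "-0.007 -0.03 0 0 0 0" --pt "-0.006 -0.03 0 0 0 0" --pt "-0.005 -0.03 0 0 0 0" --pt "-0.005 -0.03 0 0 0 0" --pt "-0.005 -0.03 0 0 0 0" --pt "-0.005 -0.03 0 0 0 0"

```text
time: 17.1
tool_pos: [586.9, -3.0, 108.3]
tcp_rot: [-90.0, 0.0, -88.6]
ft_force: [0.1, -0.2, 0.2]
finger_gap: 85.3
```

Run:
```python
from h import *
s=cur();print(s,wt(s),r.sense()["time"],r.sense()["ft_force"])
im=r.snapshot("wrist");cv2.imwrite("pics/w12.png",im[:,:,::-1])
print(wt(ray("wrist",(277,340),60)))
def T(th,y0,h,zoff=0,ov=59.6,x=1,press=3,hw=9):
    t=np.radians(th);return (*tw(x,y0+60*np.cos(t)-h*np.sin(t)+hw-press),zoff+60*np.sin(t)+h*np.cos(t)+ov,YAW-90)
p=[T(a,36,s[2]-59.6) for a in (0,3,8,14,21,28,35,42,49,55)]
rows(p)
```

```text
(np.float64(586.8848801855704), np.float64(-2.980048028135644), np.float64(108.29543742711444), np.float64(-88.59607303695499)) (np.float64(0.5613225482956459), np.float64(109.53893613115677)) 17.1 [ 0.06753288 -0.23990285  0.15056691]
(np.float64(1.826586021520366), np.float64(90.3171085565839))
[[0.0076,0.0,0.0004,0.0001,0.0001,0.0],[0.0102,-0.0031,0.0004,0.0001,0.0001,0.0],[0.0149,-0.0079,0.0004,0.0001,0.0001,0.0],[0.0211,-0.0131,0.0004,0.0001,0.0001,0.0],[0.029,-0.0183,0.0004,0.0001,0.0001,0.0],[0.0374,-0.0225,0.0004,0.0001,0.0001,0.0],[0.0463,-0.0256,0.0004,0.0001,0.0001,0.0],[0.0556,-0.0276,0.0004,0.0001,0.0001,0.0],[0.065,-0.0285,0.0004,0.0001,0.0001,0.0],[0.073,-0.0284,0.0004,0.0001,0.0001,0.0]]
```

View pics/w12.png

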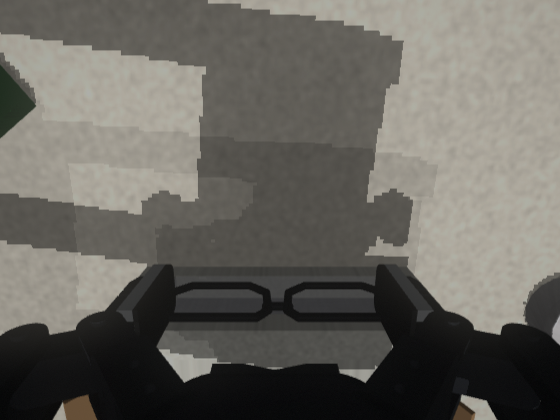

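Run:
```python
from h import *
print(wt(ray("wrist",(277,266),0)),wt(ray("wrist",(277,332),60)), [wt(ray("wrist",p,0)) for p in((145,266),(412,266))])
```

```text
(np.float64(2.2129547444647906), np.float64(95.07493446966777)) (np.float64(1.81392330880587), np.float64(94.12056830805847)) [(np.float64(-74.07614800592394), np.float64(94.95670326147346)), (np.float64(80.19110549185567), np.float64(95.19578332806613))]
```

Request:
arm_command --pt "0.008 0 0 0 0 0" --pt "0.011 -0.003 0 0 0 0" --pt "0.0155 -0.008 0 0 0 0" --pt "0.0215 -0.013 0 0 0 0" --pt "0.0295 -0.018 0 0 0 0" --pt "0.038 -0.0225 0 0 0 0" --pt "0.047 -0.0255 0 0 0 0" --pt "0.0565 -0.0275 0 0 0 0" --pt "0.066 -0.0285 0 0 0 0" --pt "0.074 -0.0285 0 0 0 0"

```text
time: 18.4
tool_pos: [588.6, -77.8, 136.7]
tcp_rot: [-90.0, -0.0, -88.6]
ft_force: [0.1, -0.0, 0.3]
finger_gap: 85.3
```

Run:
```python
from h import *
im=r.snapshot("side");cv2.imwrite("pics/d13.png",cv2.resize(im[120:320,180:420,::-1],None,fx=3,fy=3,interpolation=2))
s=cur();print(s,wt(s),r.sense()["time"])
im=r.snapshot("wrist");cv2.imwrite("pics/w13.png",im[:,:,::-1])
st=cur(); a=(*tw(1,75),150,YAW-90);b=(*tw(1,75),130,YAW-90)
rows(lin(st,a,4)+[a]*6)
```

```text
(np.float64(588.6298388991586), np.float64(-78.56516295780774), np.float64(136.66132171219613), np.float64(-88.63608115010577)) (np.float64(0.45905138022588954), np.float64(33.93375098852221)) 18.45
[[-0.0101,-0.0033,0.0001,0.0003,-0.0002,0.0002],[-0.0202,-0.0067,0.0003,0.0003,-0.0005,0.0002],[-0.0303,-0.01,0.0004,0.0003,-0.0007,0.0002],[-0.0404,-0.0133,0.0005,0.0003,-0.0009,0.0002],[-0.0404,-0.0133,0.0005,0.0003,-0.0009,0.0002],[-0.0404,-0.0133,0.0005,0.0003,-0.0009,0.0002],[-0.0404,-0.0133,0.0005,0.0003,-0.0009,0.0002],[-0.0404,-0.0133,0.0005,0.0003,-0.0009,0.0002],[-0.0404,-0.0133,0.0005,0.0003,-0.0009,0.0002],[-0.0404,-0.0133,0.0005,0.0003,-0.0009,0.0002]]
```

View pics/d13.png

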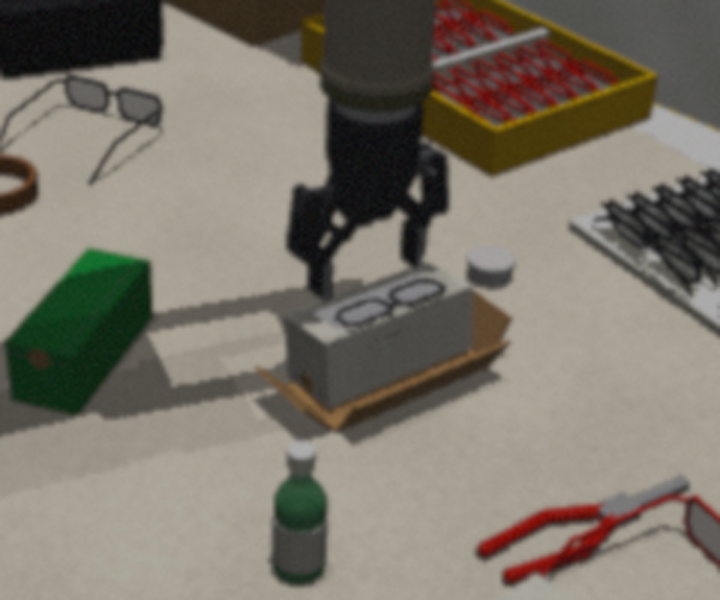

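View pics/w13.png

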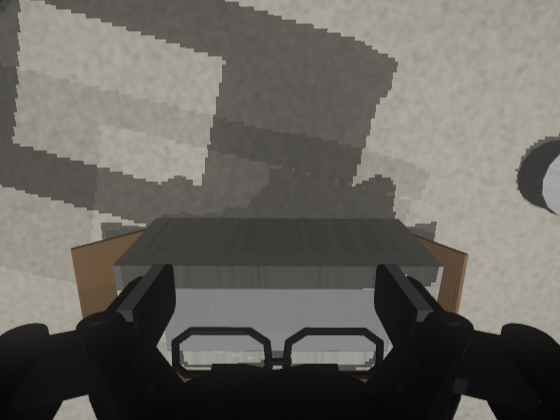

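Request:
arm_command --pt "-0.01 -0.01 0 0 0 0" --pt "-0.02 -0.02 0 0 0 0" --pt "-0.035 -0.035 0 0 0 0" --pt "-0.05 -0.05 0 0 0 0" --pt "-0.065 -0.065 0 0 0 0" --pt "-0.08 -0.08 0 0 0 0" --pt "-0.09 -0.09 0 0 0 0" --pt "-0.09 -0.09 0 0 0 0" --pt "-0.09 -0.09 0 0 0 0" --pt "-0.09 -0.09 0 0 0 0"

```text
time: 19.75
tool_pos: [586.1, 12.5, 226.0]
tcp_rot: [-90.1, -0.0, -88.6]
ft_force: [-0.2, -1.0, -0.5]
finger_gap: 85.8
```

Run:
```python
from h import *
s=cur();print(s,wt(s),r.sense()["time"])
im=r.snapshot("wrist");cv2.imwrite("pics/w14.png",im[:,:,::-1])
```

```text
(np.float64(586.1373965070245), np.float64(12.493726804393996), np.float64(225.9880759226563), np.float64(-88.63583079983336)) (np.float64(0.1921200246685908), np.float64(125.02635453817567)) 19.75
```

View pics/w14.png

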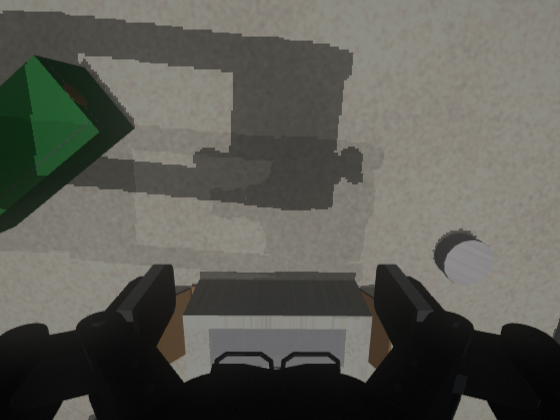

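Run:
```python
from h import *
# box top front edge z63 corners, bottom z3, floor front edge z3
for n,p,z in (("topL",(183,316),63),("topR",(373,316),63),("botL",(200,277),3),("botR",(355,278),3),("floorfront",(277,272),3),("floorL",(195,273),3)):
    print(n,wt(ray("wrist",p,z)))
im=cv2.imread("pics/w14.png")[255:375,120:440];cv2.imwrite("pics/w14c.png",cv2.convertScaleAbs(cv2.resize(im,None,fx=2.5,fy=2.5,interpolation=2),alpha=1.8))
```

```text
topL (np.float64(-72.12026551127369), np.float64(41.448898352458))
topR (np.float64(77.99214589755766), np.float64(41.71371914818195))
botL (np.float64(-71.35787989023697), np.float64(44.69937062897625))
botR (np.float64(77.3328762147268), np.float64(43.8625754037686))
floorfront (np.float64(2.496355001998646), np.float64(50.068010155377664))
floorL (np.float64(-75.88728943389972), np.float64(48.90602330905802))
```

View pics/w14c.png

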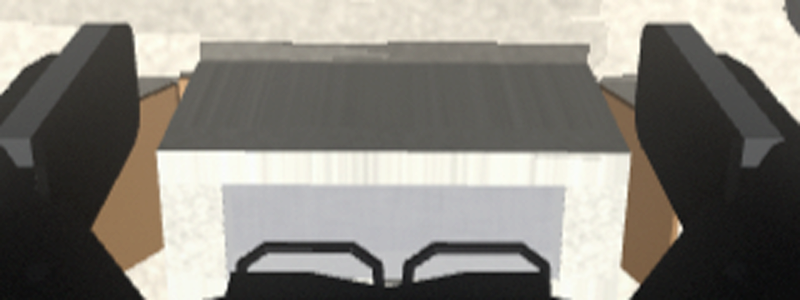

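Run:
```python
from h import *
st=cur(); a=(*tw(2.5,66),120,YAW-90);b=(*tw(2.5,64),86,YAW-90);c=(*tw(2.5,55),86,YAW-90)
rows(lin(st,a,4)+lin(a,b,2)+lin(b,c,2)+[c]*2)
```

```text
[[0.0148,0.0265,0.0006,0.0014,-0.0002,0.0],[0.0295,0.053,0.0012,0.0014,-0.0003,0.0],[0.0443,0.0795,0.0018,0.0014,-0.0005,0.0],[0.059,0.1061,0.0024,0.0014,-0.0006,0.0],[0.06,0.1231,0.0025,0.0014,-0.0006,0.0],[0.061,0.1401,0.0025,0.0014,-0.0006,0.0],[0.0655,0.1401,0.0025,0.0014,-0.0006,0.0],[0.07,0.1401,0.0025,0.0014,-0.0006,0.0],[0.07,0.1401,0.0025,0.0014,-0.0006,0.0],[0.07,0.1401,0.0025,0.0014,-0.0006,0.0]]
```

Request:
arm_command --pt "0.015 0.0265 0 0 0 0" --pt "0.0295 0.053 0.001 0 0 0" --pt "0.044 0.08 0.002 0 0 0" --pt "0.059 0.106 0.0025 0 0 0" --pt "0.06 0.123 0.0025 0 0 0" --pt "0.061 0.14 0.0025 0 0 0" --pt "0.0655 0.14 0.0025 0 0 0" --pt "0.07 0.14 0.0025 0 0 0" --pt "0.07 0.14 0.0025 0 0 0" --pt "0.07 0.14 0.0025 0 0 0"

```text
time: 21.05
tool_pos: [591.3, -57.0, 87.8]
tcp_rot: [-89.9, -0.0, -88.6]
ft_force: [-0.1, 0.2, -0.7]
finger_gap: 85.0
```

Run:
```python
from h import *
s=cur();print(s,wt(s),r.sense()["time"],r.sense()["ft_force"])
rows(lin(s,(*tw(2.5,39.5),s[2],YAW-90),7)+[(*tw(2.5,39.5),s[2],YAW-90)]*3)
```

```text
(np.float64(591.2516040741594), np.float64(-56.95515244046917), np.float64(87.76619351383292), np.float64(-88.60050838315226)) (np.float64(3.608013558370998), np.float64(55.47325526306258)) 21.05 [-0.05723408  0.23275178 -0.68992418]
[[0.0023,0.0,-0.0002,-0.0013,0.0,0.0002],[0.0046,0.0,-0.0003,-0.0013,0.0,0.0002],[0.0068,0.0,-0.0005,-0.0013,0.0,0.0002],[0.0091,0.0,-0.0006,-0.0013,0.0,0.0002],[0.0114,0.0,-0.0008,-0.0013,0.0,0.0002],[0.0137,0.0,-0.0009,-0.0013,0.0,0.0002],[0.016,0.0,-0.0011,-0.0013,0.0,0.0002],[0.016,0.0,-0.0011,-0.0013,0.0,0.0002],[0.016,0.0,-0.0011,-0.0013,0.0,0.0002],[0.016,0.0,-0.0011,-0.0013,0.0,0.0002]]
```

Request:
arm_command --pt "0.0025 0 0 0 0 0" --pt "0.005 0 0 0 0 0" --pt "0.007 0 0 0 0 0" --pt "0.009 0 0 0 0 0" --pt "0.0115 0 0 0 0 0" --pt "0.014 0 0 0 0 0" --pt "0.0165 0 0 0 0 0" --pt "0.0165 0 0 0 0 0" --pt "0.0165 0 0 0 0 0" --pt "0.013 0 0 0 0 0"

```text
time: 22.3
tool_pos: [590.8, -70.1, 86.6]
tcp_rot: [-90.0, -0.0, -88.6]
ft_force: [-0.6, 0.9, 0.4]
finger_gap: 85.5
```

Run:
```python
from h import *
s=cur();print(s,wt(s),r.sense()["time"],r.sense()["ft_force"])
im=r.snapshot("scene");cv2.imwrite("pics/s15.png",cv2.resize(im[140:290,180:360,::-1],None,fx=4,fy=4,interpolation=2))
im=r.snapshot("side");cv2.imwrite("pics/d15.png",cv2.resize(im[160:300,220:400,::-1],None,fx=4,fy=4,interpolation=2))
st=cur();a=(*tw(0,70),160,YAW-90);print(rows(lin(st,a,4)))
```

```text
(np.float64(590.8461697719351), np.float64(-70.12854203734729), np.float64(86.63489672438592), np.float64(-88.62344030450916)) (np.float64(2.8808456809237293), np.float64(42.31370370069673)) 22.3 [-0.63476261  0.92781511  0.43896298]
[[-0.0068,-0.0183,-0.0007,0.0004,0.0001,-0.0001],[-0.0136,-0.0367,-0.0015,0.0004,0.0001,-0.0001],[-0.0203,-0.055,-0.0022,0.0004,0.0002,-0.0001],[-0.0271,-0.0733,-0.0029,0.0004,0.0003,-0.0001]]
None
```

View pics/d15.png

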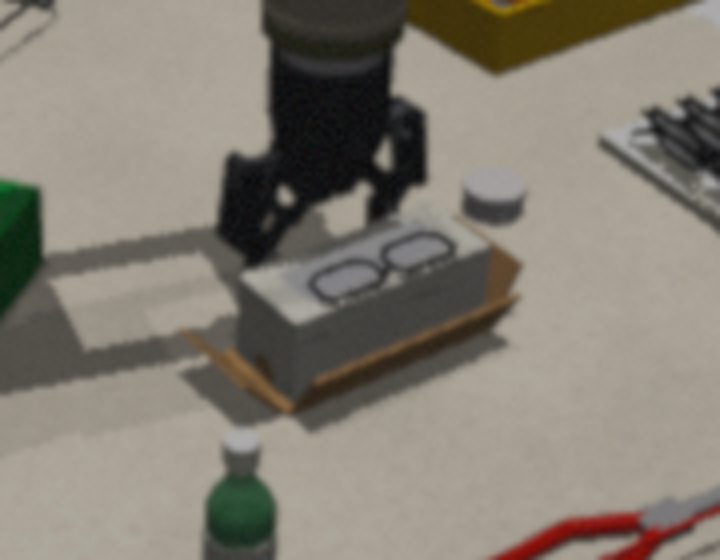

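Run:
```python
from h import *
st=cur();a=(*tw(0,47),100,YAW-90);b=(*tw(0,47),215,YAW-90);c=(*tw(0,-100),225,YAW-90)
rows([a]+lin(a,b,2)+lin(b,c,3)+[c]*4)
```

```text
[[-0.0041,-0.0133,-0.0029,0.0004,0.0003,-0.0001],[-0.0041,-0.0708,-0.003,0.0004,0.0003,-0.0001],[-0.0041,-0.1283,-0.003,0.0004,0.0003,-0.0001],[0.0449,-0.1317,-0.003,0.0004,0.0003,-0.0001],[0.0939,-0.135,-0.003,0.0004,0.0003,-0.0001],[0.1429,-0.1383,-0.003,0.0004,0.0003,-0.0001],[0.1429,-0.1383,-0.003,0.0004,0.0003,-0.0001],[0.1429,-0.1383,-0.003,0.0004,0.0003,-0.0001],[0.1429,-0.1383,-0.003,0.0004,0.0003,-0.0001],[0.1429,-0.1383,-0.003,0.0004,0.0003,-0.0001]]
```

Request:
arm_command --pt "-0.005 -0.013 0 0 0 0" --pt "-0.005 -0.07 0 0 0 0" --pt "-0.004 -0.128 -0.003 0 0 0" --pt "0.045 -0.132 -0.003 0 0 0" --pt "0.094 -0.135 -0.003 0 0 0" --pt "0.143 -0.138 -0.003 0 0 0" --pt "0.143 -0.138 -0.003 0 0 0" --pt "0.143 -0.138 -0.003 0 0 0" --pt "0.143 -0.138 -0.003 0 0 0" --pt "0.143 -0.138 -0.003 0 0 0"

```text
time: 23.65
tool_pos: [591.7, -211.7, 224.9]
tcp_rot: [-90.0, 0.0, -88.5]
ft_force: [0.9, 0.1, -0.3]
finger_gap: 85.3
```

Run:
```python
from h import *
s=cur();print(s,wt(s),r.sense()["time"],r.sense()["ft_force"])
im=r.snapshot("wrist");cv2.imwrite("pics/w16.png",cv2.convertScaleAbs(cv2.resize(im[:300,70:490,::-1],None,fx=1.9,fy=1.9,interpolation=2),alpha=1.5))
for t in ("pliers","screw_tin","lens_spray","specs_b"):
    l=r.spot_point("scene",t); print(t,[(wt(ray("scene",d["position"],0)),round(d["conf"],2)) for d in l[:2]])
```

```text
(np.float64(591.6944508524947), np.float64(-211.71104656338008), np.float64(224.91230751748287), np.float64(-88.50703002493371)) (np.float64(0.2697045670334579), np.float64(-99.24726235541311)) 23.65 [ 0.93909044  0.07506013 -0.33055636]
pliers []
screw_tin [((np.float64(-190.03138585923742), np.float64(-148.61080923583185)), 0.68), ((np.float64(167.62093598900339), np.float64(65.05175847761065)), 0.57)]
lens_spray [((np.float64(52.95532738993275), np.float64(-328.5021860143737)), 0.55), ((np.float64(-53.15705380268267), np.float64(-28.209412067007246)), 0.53)]
specs_b [((np.float64(48.02394918978944), np.float64(546.389933031872)), 0.91), ((np.float64(54.651094783881625), np.float64(-335.81064599235856)), 0.72)]
```

View pics/w16.png

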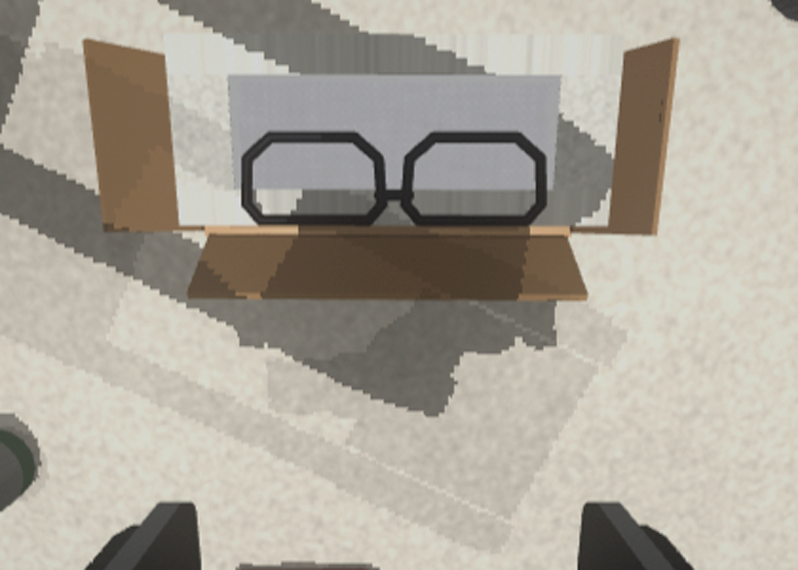

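Run:
```python
from h import *
q=lambda u,v,z:np.round(wt(ray("wrist",(70+u/1.9,v/1.9),z)),1)
print("box top FL",q(163,33,63),"FR",q(623,40,63),"BL",q(178,227,63),"BR",q(608,227,63))
print("hinge L",q(205,233,3),"R",q(570,233,3))
for a in (.7,.8,.9,1.0,1.1): print(a,"back edge",q(188,296,1.5+45*np.sin(a)),q(587,296,1.5+45*np.sin(a)),"exp y",-36-45*np.cos(a),"L",q(95,140,1.5+45*np.sin(a)),"exp",-81-45*np.cos(a),"R",q(668,140,1.5+45*np.sin(a)))
```

```text
box top FL [-73.  27.] FR [76.3 25.2] BL [-73.5 -33.7] BR [ 77.  -33.5]
hinge L [-80.9 -37.2] R [ 80.3 -36.9]
0.7 back edge [-82.1 -61.6] [ 81.8 -61.3] exp y -70.41789842780199 L [-113.    -1.9] exp -115.41789842780199 R [107.8  -1.5]
0.8 back edge [-81.1 -61.2] [ 80.8 -60.9] exp y -67.35180192062245 L [-111.6   -2.2] exp -112.35180192062245 R [106.5  -1.9]
0.9 back edge [-80.2 -60.8] [ 79.8 -60.6] exp y -63.9724485721799 L [-110.3   -2.5] exp -108.9724485721799 R [105.2  -2.2]
1.0 back edge [-79.4 -60.5] [ 79.  -60.3] exp y -60.313603764066286 L [-109.2   -2.8] exp -105.31360376406629 R [104.2  -2.5]
1.1 back edge [-78.7 -60.3] [ 78.3 -60. ] exp y -56.41182546415098 L [-108.2   -3.1] exp -101.41182546415098 R [103.3  -2.7]
```

Run:
```python
from h import *
st=cur();a=(*tw(0,-86),86,YAW-90);b=(*tw(0,-78),86,YAW-90)
rows(lin(st,a,4)+[a]+lin(a,b,2)+[b]*3)
```

```text
[[-0.0035,0.0347,0.0,0.0001,0.0002,0.0],[-0.007,0.0694,-0.0001,0.0001,0.0003,0.0],[-0.0106,0.1042,-0.0001,0.0001,0.0005,0.0],[-0.0141,0.1389,-0.0002,0.0001,0.0006,0.0],[-0.0141,0.1389,-0.0002,0.0001,0.0006,0.0],[-0.0181,0.1389,-0.0002,0.0001,0.0006,0.0],[-0.0221,0.1389,-0.0002,0.0001,0.0006,0.0],[-0.0221,0.1389,-0.0002,0.0001,0.0006,0.0],[-0.0221,0.1389,-0.0002,0.0001,0.0006,0.0],[-0.0221,0.1389,-0.0002,0.0001,0.0006,0.0]]
```

Request:
arm_command --pt "-0.0035 0.035 0 0 0 0" --pt "-0.007 0.0695 0 0 0 0" --pt "-0.0105 0.104 0 0 0 0" --pt "-0.014 0.139 0 0 0 0" --pt "-0.014 0.139 0 0 0 0" --pt "-0.018 0.139 0 0 0 0" --pt "-0.022 0.139 0 0 0 0" --pt "-0.022 0.139 0 0 0 0" --pt "-0.022 0.139 0 0 0 0" --pt "-0.022 0.139 0 0 0 0"

```text
time: 25.15
tool_pos: [591.1, -191.1, 86.2]
tcp_rot: [-90.0, -0.0, -88.6]
ft_force: [-0.8, -0.2, 0.0]
finger_gap: 85.7
```

Run:
```python
from h import *
s=cur();print(s,wt(s),r.sense()["time"],r.sense()["ft_force"])
p=[]
for a in (.95,1.02,1.09,1.16,1.23,1.3,1.38,1.46,1.54,1.60):
    p.append((*tw(0,-36-46*np.cos(a)-10-1+2),s[2]+45*(np.sin(a)-np.sin(1.0)),YAW-90))
print(p[0],p[-1]);rows(p)
```

```text
(np.float64(591.1421732556024), np.float64(-191.07165552645122), np.float64(86.20378801118011), np.float64(-88.60170261641824)) (np.float64(0.22185710942399073), np.float64(-78.60053904298195)) 25.15 [-0.79922069 -0.23327703  0.00828858]
(np.float64(590.7531901208971), np.float64(-184.23600179156125), np.float64(84.94129141034658), -88.6) (np.float64(590.0666312520509), np.float64(-156.14378996666036), np.float64(93.3184058316925), -88.6)
[[-0.0068,0.0013,-0.0002,-0.0004,0.0,0.0002],[-0.0095,-0.0005,-0.0002,-0.0004,0.0,0.0002],[-0.0123,-0.002,-0.0002,-0.0004,0.0,0.0002],[-0.0152,-0.0034,-0.0002,-0.0004,0.0,0.0002],[-0.0182,-0.0045,-0.0002,-0.0004,0.0,0.0002],[-0.0213,-0.0055,-0.0002,-0.0004,0.0,0.0002],[-0.0249,-0.0063,-0.0002,-0.0004,0.0,0.0002],[-0.0285,-0.0069,-0.0002,-0.0004,0.0,0.0002],[-0.0322,-0.0071,-0.0002,-0.0004,0.0,0.0002],[-0.0349,-0.0071,-0.0002,-0.0004,0.0,0.0002]]
```

Request:
arm_command --pt "-0.007 0 0 0 0 0" --pt "-0.0095 -0.001 0 0 0 0" --pt "-0.0125 -0.002 0 0 0 0" --pt "-0.015 -0.0035 0 0 0 0" --pt "-0.018 -0.0045 0 0 0 0" --pt "-0.021 -0.0055 0 0 0 0" --pt "-0.025 -0.0065 0 0 0 0" --pt "-0.028 -0.007 0 0 0 0" --pt "-0.031 -0.007 0 0 0 0" --pt "-0.0335 -0.007 0 0 0 0"

```text
time: 26.4
tool_pos: [590.2, -160.0, 93.1]
tcp_rot: [-90.0, -0.3, -88.6]
ft_force: [0.1, -20.8, -4.4]
finger_gap: 85.7
```

Run:
```python
from h import *
s=cur();print(s,wt(s),r.sense()["time"],r.sense()["ft_force"])
im=r.snapshot("side");cv2.imwrite("pics/d17.png",cv2.resize(im[160:300,220:400,::-1],None,fx=4,fy=4,interpolation=2))
```

```text
(np.float64(590.2448026093359), np.float64(-160.03018417613688), np.float64(93.1277020917974), np.float64(-88.62636377514686)) (np.float64(0.08316509561683127), np.float64(-47.54640916957425)) 26.4 [  0.14966852 -20.81080701  -4.39298994]
```

View pics/d17.png

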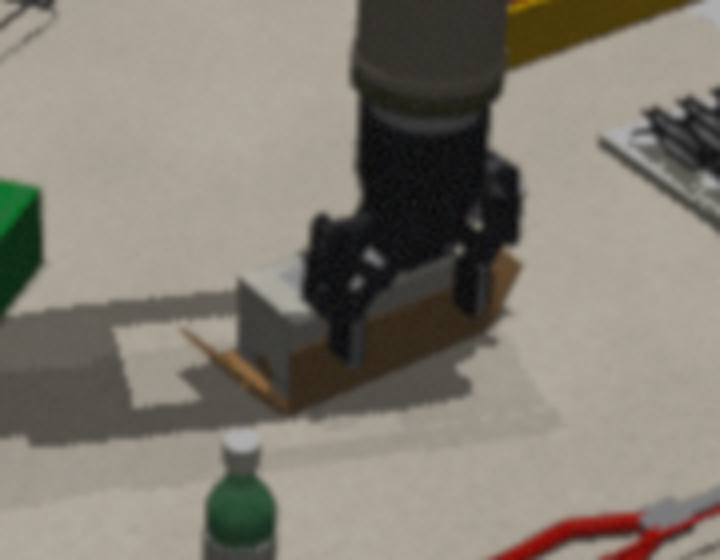

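Run:
```python
from h import *
s=cur();st=(*tw(0,-45.3),93.2,YAW-90)
a=(*tw(0,-57),93.5,YAW-90);b=(*tw(0,-80),100,YAW-90);c=(*tw(0,-80),155,YAW-90);d=(*tw(-4,-78),212,YAW-90)
e=(*tw(-135,0),212,YAW)
q=lin(d,e,9)
rows([a,b,c,d]+q[:6],st)
f=(*e[:2],150,YAW);g=(*tw(-135,0),95,YAW)
rows(q[6:]+lin(e,g,3)+[g]*4,q[5])
```

```text
[[0.0117,-0.0003,0.0,0.0,0.0,0.0],[0.0347,-0.0068,0.0,0.0,0.0,0.0],[0.0347,-0.0618,0.0,0.0,0.0,0.0],[0.0327,-0.1188,-0.004,0.0,0.0,0.0],[0.024,-0.1188,-0.0186,0.0,-0.1745,0.0],[0.0154,-0.1188,-0.0331,0.0,-0.3491,0.0],[0.0067,-0.1188,-0.0477,0.0,-0.5236,0.0],[-0.002,-0.1188,-0.0622,0.0,-0.6981,0.0],[-0.0106,-0.1188,-0.0768,0.0,-0.8727,0.0],[-0.0193,-0.1188,-0.0913,0.0,-1.0472,0.0]]
[[-0.0169,0.0,0.0002,0.0,-0.1745,0.0],[-0.0339,0.0,0.0005,0.0,-0.3491,0.0],[-0.0508,0.0,0.0007,0.0,-0.5236,0.0],[-0.0508,0.039,0.0007,0.0,-0.5236,0.0],[-0.0508,0.078,0.0007,0.0,-0.5236,0.0],[-0.0508,0.117,0.0007,0.0,-0.5236,0.0],[-0.0508,0.117,0.0007,0.0,-0.5236,0.0],[-0.0508,0.117,0.0007,0.0,-0.5236,0.0],[-0.0508,0.117,0.0007,0.0,-0.5236,0.0],[-0.0508,0.117,0.0007,0.0,-0.5236,0.0]]
```

Request:
arm_command --pt "0.0117 0 0 0 0 0" --pt "0.035 -0.007 0 0 0 0" --pt "0.035 -0.062 0 0 0 0" --pt "0.033 -0.119 -0.004 0 0 0" --pt "0.024 -0.119 -0.0185 0 -0.1745 0" --pt "0.0155 -0.119 -0.033 0 -0.349 0" --pt "0.0065 -0.119 -0.0475 0 -0.5235 0" --pt "-0.002 -0.119 -0.062 0 -0.698 0" --pt "-0.0105 -0.119 -0.077 0 -0.8725 0" --pt "-0.019 -0.119 -0.091 0 -1.047 0" --jaw 1

```text
time: 27.7
tool_pos: [498.4, -141.4, 212.6]
tcp_rot: [-90.0, -0.0, -28.3]
ft_force: [0.2, -0.6, -0.2]
finger_gap: 0.0
```

Run:
```python
from h import *
s=cur();print(s,wt(s),r.sense()["time"],r.sense()["ft_force"],r.sense()["finger_gap"])
o=[]
# lens spray from initial images: base approx scene px (220,165), side (280,310)
print("spray",[wt(ray("scene",(220.5,166),0)),wt(ray("side",(280,309),0))])
im=r.snapshot("scene");cv2.imwrite("pics/s18.png",cv2.resize(im[120:290,150:360,::-1],None,fx=3.5,fy=3.5,interpolation=2))
```

```text
(np.float64(498.4163313899402), np.float64(-141.3630376188474), np.float64(212.5815807266805), np.float64(-28.30420178691231)) (np.float64(-91.2618153364522), np.float64(-26.64126537797019)) 27.7 [ 0.15839116 -0.61975869 -0.15103437] 0.03693975552088221
spray [(np.float64(-186.19629655842434), np.float64(-146.40146628652064)), (np.float64(-188.57677688728592), np.float64(-143.90530748695045))]
```

View pics/s18.png

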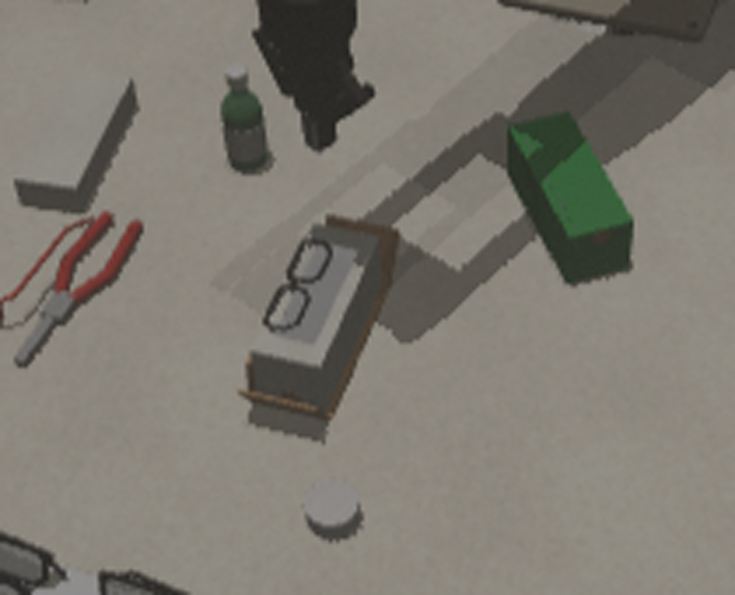

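Request:
arm_command --pt "-0.017 0 0 0 -0.1745 0" --pt "-0.034 0 0.0005 0 -0.349 0" --pt "-0.051 0 0.0005 0 -0.5235 0" --pt "-0.051 0.039 0.0005 0 -0.5235 0" --pt "-0.051 0.078 0.0005 0 -0.5235 0" --pt "-0.051 0.117 0.0005 0 -0.5235 0" --pt "-0.051 0.117 0.0005 0 -0.5235 0" --pt "-0.051 0.117 0.0005 0 -0.5235 0" --pt "-0.051 0.117 0.0005 0 -0.5235 0" --pt "-0.051 0.117 0.0005 0 -0.5235 0"

```text
time: 29.0
tool_pos: [455.3, -116.3, 96.5]
tcp_rot: [-90.1, -0.1, 1.4]
ft_force: [-0.3, 0.2, -0.2]
finger_gap: -0.1
```

Run:
```python
from h import *
s=cur();print(s,wt(s),r.sense()["time"],r.sense()["ft_force"])
im=r.snapshot("wrist");cv2.imwrite("pics/w19.png",im[:,:,::-1])
im=r.snapshot("side");cv2.imwrite("pics/d19.png",cv2.resize(im[160:300,220:400,::-1],None,fx=4,fy=4,interpolation=2))
p=[]
for a in (.75,.83,.92,1.01,1.1,1.2,1.3,1.4,1.5,1.58):
    p.append((*tw(-81-46*np.cos(a)-10-1+2,0),s[2]+45*(np.sin(a)-np.sin(.84)),YAW))
print([wt(q)[0] for q in p]);rows(p)
```

```text
(np.float64(455.28925664075797), np.float64(-116.27122941835262), np.float64(96.48954181910857), np.float64(1.3727570539470693)) (np.float64(-133.7629686849874), np.float64(-0.5032589651570514)) 29.0 [-0.32182836  0.19829534 -0.16535357]
[np.float64(-123.65768796819575), np.float64(-121.0442849632783), np.float64(-117.86772720559925), np.float64(-114.46559318322035), np.float64(-110.86542158557656), np.float64(-106.668456705927), np.float64(-102.30494611673105), np.float64(-97.81848857341107), np.float64(-93.25391127671432), np.float64(-89.57663700963482)]
[[0.0106,0.0022,0.0002,0.0006,-0.0002,0.0016],[0.0132,-0.0003,0.0002,0.0006,-0.0002,0.0016],[0.0164,-0.0029,0.0002,0.0006,-0.0002,0.0016],[0.0198,-0.0052,0.0002,0.0006,-0.0002,0.0016],[0.0234,-0.0072,0.0002,0.0006,-0.0002,0.0016],[0.0276,-0.009,0.0002,0.0006,-0.0002,0.0016],[0.0319,-0.0104,0.0002,0.0006,-0.0002,0.0016],[0.0364,-0.0114,0.0002,0.0006,-0.0002,0.0016],[0.041,-0.012,0.0002,0.0006,-0.0002,0.0016],[0.0447,-0.0121,0.0002,0.0006,-0.0002,0.0016]]
```

View pics/w19.png

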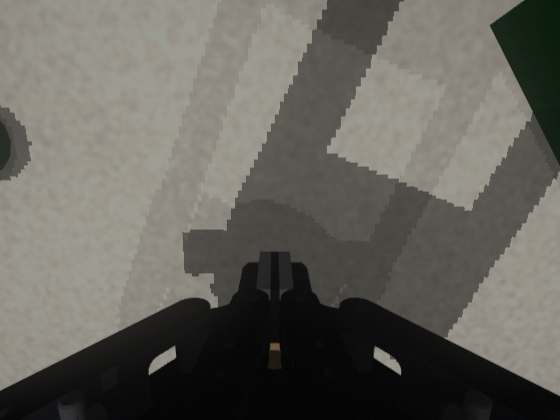

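View pics/d19.png

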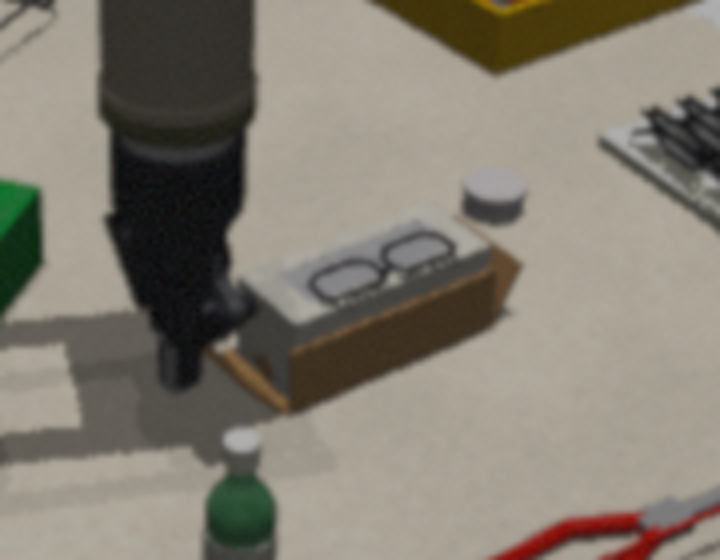

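Request:
arm_command --pt "0.0106 0 0 0 0 0" --pt "0.013 -0.001 0 0 0 0" --pt "0.0165 -0.003 0 0 0 0" --pt "0.02 -0.005 0 0 0 0" --pt "0.0235 -0.007 0 0 0 0" --pt "0.0275 -0.009 0 0 0 0" --pt "0.032 -0.0105 0 0 0 0" --pt "0.0365 -0.0115 0 0 0 0" --pt "0.0405 -0.012 0 0 0 0" --pt "0.043 -0.012 0 0 0 0"

```text
time: 30.35
tool_pos: [497.4, -114.8, 106.9]
tcp_rot: [-90.0, 0.0, 1.4]
ft_force: [-5.4, -1.2, 2.6]
finger_gap: 0.2
```

Run:
```python
from h import *
s=cur();print(s,wt(s),r.sense()["time"],r.sense()["ft_force"])
im=r.snapshot("side");cv2.imwrite("pics/d20.png",cv2.resize(im[160:300,220:400,::-1],None,fx=4,fy=4,interpolation=2))
st=(*tw(-91,0),108.5,YAW)
a=(*tw(-102,0),108.5,YAW);b=(*tw(-125,0),120,YAW);c=(*tw(-125,0),180,YAW);d=(*tw(-90,0),215,YAW);e=(*tw(128,0),215,YAW)
q=lin(d,e,4)
rows([a,b,c,d]+q+[e]*2,st)
f=(*tw(132,0),95,YAW)
rows(lin(e,f,4)+[f]*6,e)
```

```text
(np.float64(497.41404636149616), np.float64(-114.77144609431605), np.float64(106.91080802380183), np.float64(1.390260907649463)) (np.float64(-91.61411067108313), np.float64(-0.033123708868844304)) 30.35 [-5.38471693 -1.15035513  2.59065651]
[[-0.011,0.0,0.0,0.0,0.0,0.0],[-0.034,-0.0115,0.0,0.0,0.0,0.0],[-0.034,-0.0715,0.0,0.0,0.0,0.0],[0.001,-0.1065,0.0,0.0,0.0,0.0],[0.0555,-0.1065,0.0,0.0,0.0,0.0],[0.11,-0.1065,0.0,0.0,0.0,0.0],[0.1645,-0.1065,0.0,0.0,0.0,0.0],[0.219,-0.1065,0.0,0.0,0.0,0.0],[0.219,-0.1065,0.0,0.0,0.0,0.0],[0.219,-0.1065,0.0,0.0,0.0,0.0]]
[[0.001,0.03,0.0,0.0,0.0,0.0],[0.002,0.06,0.0,0.0,0.0,0.0],[0.003,0.09,0.0,0.0,0.0,0.0],[0.004,0.12,0.0,0.0,0.0,0.0],[0.004,0.12,0.0,0.0,0.0,0.0],[0.004,0.12,0.0,0.0,0.0,0.0],[0.004,0.12,0.0,0.0,0.0,0.0],[0.004,0.12,0.0,0.0,0.0,0.0],[0.004,0.12,0.0,0.0,0.0,0.0],[0.004,0.12,0.0,0.0,0.0,0.0]]
```

View pics/d20.png

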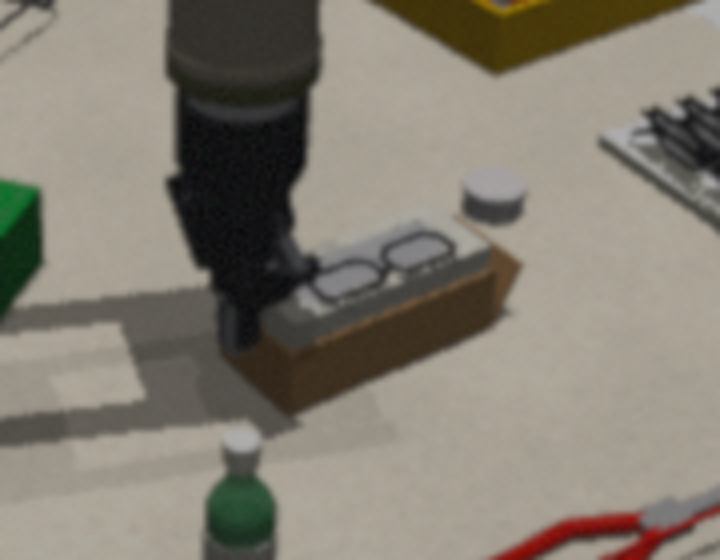

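Request:
arm_command --pt "-0.011 0 0 0 0 0" --pt "-0.034 -0.0115 0 0 0 0" --pt "-0.034 -0.0715 0 0 0 0" --pt "0.001 -0.1065 0 0 0 0" --pt "0.0555 -0.1065 0 0 0 0" --pt "0.11 -0.1065 0 0 0 0" --pt "0.1645 -0.1065 0 0 0 0" --pt "0.219 -0.1065 0 0 0 0" --pt "0.219 -0.1065 0 0 0 0" --pt "0.219 -0.1065 0 0 0 0"

```text
time: 31.65
tool_pos: [715.4, -109.5, 212.6]
tcp_rot: [-90.0, 0.1, 1.4]
ft_force: [-0.2, -0.4, 0.4]
finger_gap: 0.0
```

Run:
```python
from h import *
s=cur();print(s,wt(s),r.sense()["time"],r.sense()["ft_force"])
im=r.snapshot("wrist");cv2.imwrite("pics/w21.png",cv2.convertScaleAbs(im[:,:,::-1],alpha=1.6))
```

```text
(np.float64(715.3503209972813), np.float64(-109.51578915495475), np.float64(212.55165047847785), np.float64(1.3928561401597148)) (np.float64(126.38551490632405), np.float64(-0.10369352463758519)) 31.65 [-0.2058112  -0.38466732  0.4087338 ]
```

View pics/w21.png

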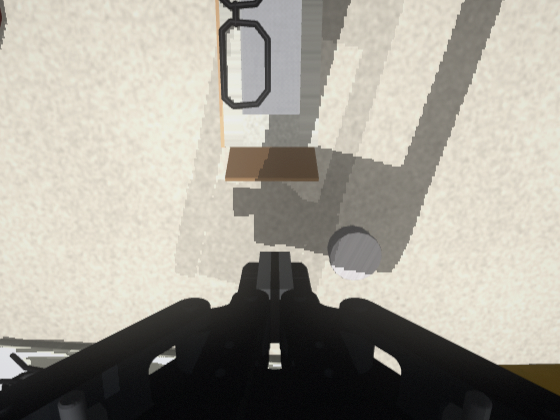

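Run:
```python
from h import *
print("tin",wt(ray("wrist",(355,245),22)))
for a in(.9,1.,1.1):print(a,wt(ray("wrist",(272,180),1.5+45*np.sin(a))),81+46*np.cos(a))
```

```text
tin (np.float64(161.44596033929056), np.float64(67.4294726646159))
0.9 (np.float64(103.85544613548632), np.float64(-1.4725819960615387)) 109.59405854045056
1.0 (np.float64(103.35917359051123), np.float64(-1.4548655767505598)) 105.85390606993442
1.1 (np.float64(102.9346626244614), np.float64(-1.4397109719818788)) 101.86542158557656
```

Request:
arm_command --pt "0.001 0.03 0 0 0 0" --pt "0.001 0.06 0 0 0 0" --pt "0.001 0.09 0 0 0 0" --pt "0.001 0.115 0 0 0 0" --pt "0.001 0.115 0 0 0 0" --pt "0.001 0.115 0 0 0 0" --pt "-0.003 0.115 0 0 0 0" --pt "-0.006 0.115 0 0 0 0" --pt "-0.006 0.115 0 0 0 0" --pt "-0.006 0.115 0 0 0 0"

```text
time: 32.95
tool_pos: [710.2, -109.6, 98.6]
tcp_rot: [-90.0, -0.0, 1.4]
ft_force: [0.6, 0.5, -0.5]
finger_gap: 0.1
```

Run:
```python
from h import *
s=cur();print(s,wt(s),r.sense()["time"],r.sense()["ft_force"])
p=[]
for a in (1.03,1.08,1.14,1.2,1.26,1.32,1.38,1.44,1.5,1.56):
    p.append((*tw(81+46*np.cos(a)+10+1-2,0),s[2]+45*(np.sin(a)-np.sin(1.03)),YAW))
print([round(float(wt(q)[0]),1) for q in p]);rows(p)
```

```text
(np.float64(710.2164671207782), np.float64(-109.63739474447307), np.float64(98.5586961430209), np.float64(1.3883387977860708)) (np.float64(121.25022244823758), np.float64(-0.09983158112436152)) 32.95 [ 0.64698294  0.47108303 -0.4548572 ]
[113.7, 111.7, 109.2, 106.7, 104.1, 101.4, 98.7, 96.0, 93.3, 90.5]
[[-0.0076,0.0,0.0001,0.0001,-0.0002,0.0002],[-0.0096,-0.0011,0.0001,0.0001,-0.0002,0.0002],[-0.012,-0.0023,0.0001,0.0001,-0.0002,0.0002],[-0.0146,-0.0034,0.0001,0.0001,-0.0002,0.0002],[-0.0172,-0.0043,0.0001,0.0001,-0.0002,0.0002],[-0.0198,-0.005,0.0001,0.0001,-0.0002,0.0002],[-0.0225,-0.0056,0.0001,0.0001,-0.0002,0.0002],[-0.0252,-0.006,0.0001,0.0001,-0.0002,0.0002],[-0.028,-0.0063,0.0001,0.0001,-0.0002,0.0002],[-0.0308,-0.0064,0.0001,0.0001,-0.0002,0.0002]]
```

Request:
arm_command --pt "-0.0076 0 0 0 0 0" --pt "-0.0095 -0.001 0 0 0 0" --pt "-0.012 -0.0025 0 0 0 0" --pt "-0.0145 -0.0035 0 0 0 0" --pt "-0.017 -0.0045 0 0 0 0" --pt "-0.02 -0.005 0 0 0 0" --pt "-0.0225 -0.0055 0 0 0 0" --pt "-0.025 -0.006 0 0 0 0" --pt "-0.028 -0.0065 0 0 0 0" --pt "-0.0305 -0.0065 0 0 0 0"

```text
time: 34.2
tool_pos: [680.0, -110.4, 105.0]
tcp_rot: [-90.0, -0.1, 1.4]
ft_force: [9.8, 0.9, -6.6]
finger_gap: 0.2
```

Run:
```python
from h import *
s=cur();print(s,wt(s),r.sense()["time"],r.sense()["ft_force"])
st=(*tw(90.7,0),105,YAW)
a=(*tw(101,0),105,YAW);b=(*tw(118,0),118,YAW);c=(*tw(118,0),170,YAW);d=(*tw(118,0),228,YAW);e=(*tw(80,0),270,YAW);f=(*tw(20,0),300,YAW)
rows([a,b,c,d,e,f,f,f,f,f],st)
```

```text
(np.float64(680.0449124420579), np.float64(-110.36179044581804), np.float64(105.03288484939605), np.float64(1.3854801656611804)) (np.float64(91.06997572207815), np.float64(-0.0868542438970068)) 34.2 [ 9.81732409  0.85392746 -6.58856441]
[[0.0103,0.0,0.0,0.0,0.0,0.0],[0.0273,-0.013,0.0,0.0,0.0,0.0],[0.0273,-0.065,0.0,0.0,0.0,0.0],[0.0273,-0.123,0.0,0.0,0.0,0.0],[-0.0107,-0.165,0.0,0.0,0.0,0.0],[-0.0707,-0.195,0.0,0.0,0.0,0.0],[-0.0707,-0.195,0.0,0.0,0.0,0.0],[-0.0707,-0.195,0.0,0.0,0.0,0.0],[-0.0707,-0.195,0.0,0.0,0.0,0.0],[-0.0707,-0.195,0.0,0.0,0.0,0.0]]
```

Request:
arm_command --pt "0.0105 0 0 0 0 0" --pt "0.0275 -0.013 0 0 0 0" --pt "0.0275 -0.065 0 0 0 0" --pt "0.0275 -0.123 0 0 0 0" --pt "0.005 -0.165 0 0 0 0" --pt "-0.02 -0.195 0 0 0 0" --pt "-0.02 -0.195 0 0 0 0" --pt "-0.02 -0.195 0 0 0 0" --pt "-0.02 -0.195 0 0 0 0" --pt "-0.02 -0.195 0 0 0 0"

```text
time: 35.45
tool_pos: [659.6, -110.7, 298.1]
tcp_rot: [-90.0, 0.1, 1.4]
ft_force: [0.3, -0.5, 0.4]
finger_gap: -0.0
```

Run:
```python
from h import *
s=cur();print(s,wt(s),r.sense()["time"],r.sense()["ft_force"])
im=r.snapshot("wrist");cv2.imwrite("pics/w23.png",cv2.convertScaleAbs(cv2.resize(im[:300,130:430,::-1],None,fx=2,fy=2,interpolation=2),alpha=1.6))
im=r.snapshot("side");cv2.imwrite("pics/d23.png",cv2.resize(im[180:290,250:380,::-1],None,fx=5,fy=5,interpolation=2))
im=r.snapshot("scene");cv2.imwrite("pics/s23.png",cv2.resize(im[170:270,190:300,::-1],None,fx=6,fy=6,interpolation=2))
```

```text
(np.float64(659.5746423194054), np.float64(-110.71422772885317), np.float64(298.1362904054711), np.float64(1.393017009555498)) (np.float64(70.5972053737524), np.float64(0.060946965667922015)) 35.45 [ 0.28038145 -0.45863308  0.44831376]
```

View pics/w23.png

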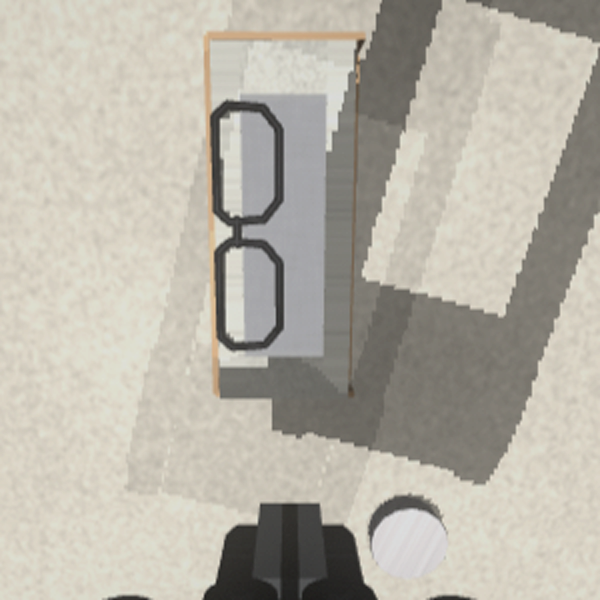

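View pics/d23.png

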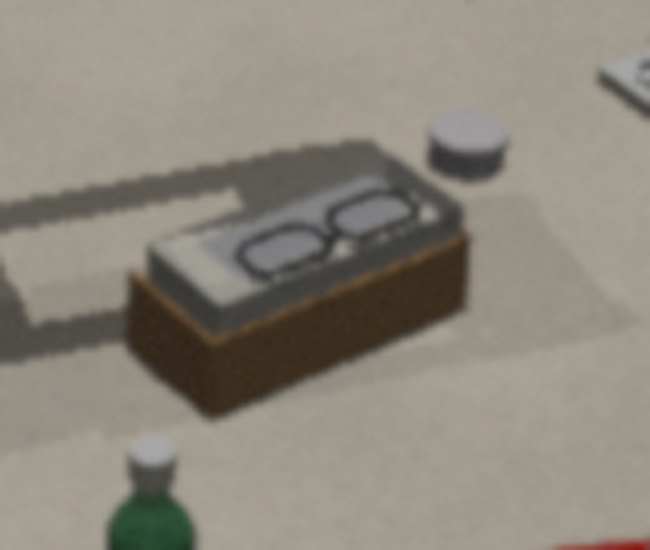

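View pics/s23.png

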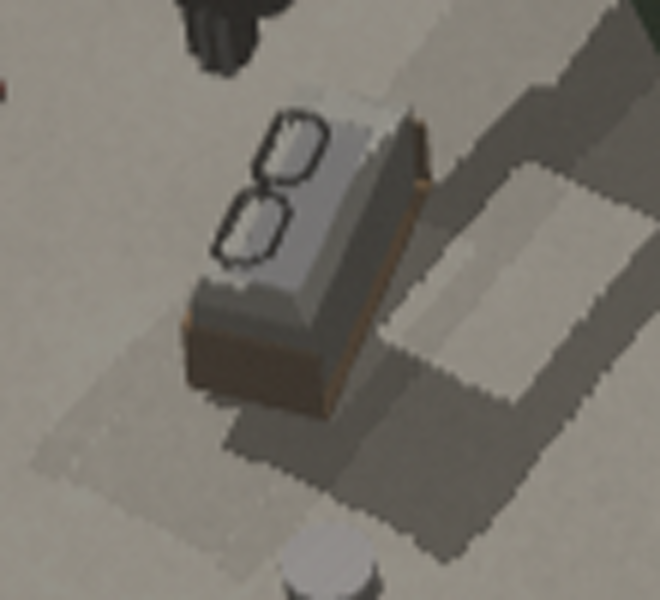

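Run:
```python
from h import *
w=lambda u,v,z:np.round(wt(ray("wrist",(130+u/2,v/2),z)),1)
print("left edge out/in",w(280,33,46.5),w(280,41,46.5),"back edge out/in",w(209,200,46.5),w(215,200,46.5),"box top: left end",w(300,41,63),"right",w(300,398,63),"front",w(357,200,63),w(350,385,63),"back",w(215,300,63))
s=lambda u,v,z:np.round(wt(ray("scene",(190+u/6,170+v/6),z)),1)
print("right wall top R,F",s(190,318,46.5),s(325,355,46.5),"bot",s(190,385,0),s(328,417,0))
d=lambda u,v,z:np.round(wt(ray("side",(250+u/5,180+v/5),z)),1)
print("side back wall: top",d(215,345,46.5),d(465,237,46.5),"bot",d(213,417,1),d(465,308,1),"left top", d(132,275,46.5),"bot",d(130,345,1))
```

```text
left edge out/in [-79.5  -3.3] [-76.4  -3.3] back edge out/in [-11.4 -35.8] [-11.4 -33.1] box top: left end [-72.4   5.1] right [77.4  5.9] front [-10.8  30.1] [71.1 29.1] back [ 32.  -32.6]
right wall top R,F [ 75.9 -35.2] [79.2 34. ] bot [ 80.9 -38.4] [80.6 32.7]
side back wall: top [-79.2 -38.3] [ 76.8 -35.9] bot [-77.1 -36.1] [ 81.4 -36.6] left top [-79.9  29.2] bot [-78.2  32.5]
```

```bash
python3 -c "
from bench import r
print(r.hand_in(), r.sense()['time'])"
```

```text
the job is handed in; nothing more can be done
the job is handed in; nothing more can be done
```

I handed the job in with about 36 s used of the 67 s allowed. The spectacle box lies window up on the tray floor, and the back wall and both end walls are folded up around it. Nothing reports a verdict.

**What I did**
- I gripped the box and dragged it flat along the bench until it was square with the tray.
- I tipped it a quarter turn with the two open fingers, slid it against the tray's front step, and tipped it again onto the floor. It landed about 6 mm over the front edge, so I pushed it in with a level push.
- I folded the back wall with both fingers. With the fingers shut, I then folded the near and far end walls, each along its arc.

**Last checks (camera images, good to about 2 mm)**
- **Box:** its centre is about +2.5 mm along and −1.3 mm across from the tray's centre, with its length within about 1° of the tray's.
- **Walls:** all three look upright, with their top edges within a few mm of directly above or just inside the hinges.
- **Robot:** it stands clear of everything, with no contact force.
- **Other things:** I saw none of them displaced in the pictures, but I did not re-measure each one.

**What went wrong or disagreed**
- My first try at the first tip slid over the top of the box without moving it, because the fingers were about 3 mm too high. The second try worked.
- The tray's front step measured about 1 mm off from my two estimates.
- The far end wall's top edge measured 1.5 to 5 mm inside its foot at its two ends, which is within picture error.

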